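# Load the flasks into their heating blocks

### The arm

A 6-joint arm with a two-finger parallel gripper is mounted at the origin on a cart in front of the work surface, level with it; the furniture and walls round the work are solid. World frame = base frame: x ahead of the robot, y to its left, z up, the work surface at z = 0. Lengths are in m, angles in rad, forces in N, time in s.
With the tool pointing down it reaches from about 0.425 to 0.95 m from the base axis. Payload 3.5 kg.
Tool frame: the origin (TCP) lies midway between the tips of the shut fingers; the grasp point (between the pads) lies 19 mm behind it (ctrl.tcp_to_grasp is the distance from the TCP to the grasp point, in m); z points along the fingers, x is the direction in which the jaws open and shut, and the axes are right-handed (so a half turn about z gives the same grasp; the last joint's range is limited). The gripper opens to 85 mm and grips with 20 to 120 N. Pads are 22 mm wide; open, the fingers measure 114 mm over their backs; the gripper's body (76 mm by 85 mm) begins 54 mm behind the grasp point. The pads swing forward as they close: fully open they stand 13 mm farther back than shut.
Start: joints at [-1.259, 0.286, 1.577, -0, 1.279, -0.15], TCP at [0.301, -0.604, 0.231] pointing down, gripper open.
Joint ranges: [-2.77, 2.77], [-0.9, 2.22], [0.21, 2.48], [-1.53, 4.67], [0.24, 2.81], [-2.84, 2.84]. Speed limits (rad/s): [2.79, 2.79, 3.14, 3.14, 3.14, 3.14].

### API

Orientations are given as a unit quaternion [x, y, z, w].
In Python, from plant import ctrl, cams, workorder, spotter gives the robot as it stands. The module is installed in compiled form; this text tells all that it offers.
- The arm moves only by the tool send_rows, never from a script. Its argument "motion" is one flat list of numbers, 5 for each row, row after row: the shift along the tool's x, y, z in cm, then the turn about the tool's z in rad, then the finger opening in cm, from 0 to 8.54. In form: [tx, ty, tz, spin, gripper, tx, ty, tz, spin, gripper, ...]. A call has 1 to 12 rows; each row shifts and turns the pose as measured when the row begins, along the tool's axes as they then stand; what a row does not reach is not made up. A row lasts 1/10 s, in which the tool goes at most 50 mm and 8.59 degrees, less where a joint would pass 70% of its speed; a pose out of reach is approached as far as the arm can. A call is refused whole if a number of a shift passes 5 or a number of a turn 0.15, either way. A call with a gripper value outside its range is refused whole. The fingers move at their own pace and stop on an object; "grip_force" is the grip in N (left out, the last holds). Time passes only in rows, so rows that do not move let the fingers close. It gives the time, the measured TCP pose, the force and the opening at its end, in the units of the state.
- ctrl.get_state(): the state, without advancing time (a new reading comes with each control period).
- cams.read_camera(name): name is "scene" or "side" or "wrist"; returns (picture, depth): 480x640x3 uint8, red, green, blue; 480x640 float32, m along the optical axis (not along the pixel's ray), 0 where there is no reading.
- cams.camera_params(name): a dict with "fx", "fy", "cx", "cy" (pixels), "xyz" and "attitude" of the camera in the world; the wrist camera has in their place "mount" (4x4, takes a point from camera to tool coordinates, whose origin is the TCP and whose axes are the tool frame's). Camera axes: x right, y down, z forward; pixel columns grow to the right and rows downward; lengths in m; the calibration is good to about 2 mm. The wrist camera is an equidistant fisheye: a pixel r from the principal point sees the ray r / f radians off the axis. A picture is of the moment at which its call begins: read the wrist's pose just before it. camera_params takes no time and is no camera call.
- workorder.sign_off(): hands the job in, once; it reports no verdict.
Trained networks look in the newest picture that a camera, given by its name, has taken for a name from the list of things; names that differ only in an ending like _2 or _b are one class to them, and where a whole thing is asked for, a point or a joint stands for the part that bears it (a point fixed in the world has none). Each returns a list of dicts, best first, with "conf" (0 to 1); they miss things now and then, are a little off and sometimes report something else, mostly with a low value. They report only what shows in the picture. A call takes as long as a camera call.
- spotter.trace(target, camera): "mask" (480x640 bool, what is visible of it) and "bbox" ([left, top, width, height] in pixels, round what is visible of it).
The state is a dict: "time": time; "qpos": joint angles; "dq": joint speeds; "joint_efforts": joint torques, N m; "eef_pos": TCP position; "tcp_rot": TCP orientation; "contact_force": force on the tool from outside, world axes, zero at the start; "wrist_torque": the same for the moment, N m; "opening": opening from 0.0 (shut) to 1.0 (fully open).
Only numpy, scipy, OpenCV 4.12 (cv2) and the standard library are available. Lean on these libraries where they do the work, as an engineer would, in place of code of your own. Each camera call takes 0.05 s, during which the arm holds its last target.

### The job

Set up the stirring hotplate for four reactions: take the four open round-bottom flasks out of their cork rings and seat each one in the aluminium heating block whose well fits its bulb, so that it sits fully down in the well with its neck upright. It is glassware, so set it down gently, and leave the stoppered flask where it stands.

Things in the scene. Friction and masses are not known exactly. Their poses are not given: they have to be found in the camera images.
- flask_tiny_mid (a point): point half-way up the smallest open round-bottom flask, clear glass with a white stir bar, loose, upright in a fixed cork ring (80 mm wide, 25 mm high; all alike), underside 13 mm above the bench. Bulb 41 mm wide; straight neck 17 mm wide from -2.5 to 43.5 mm above this point; 87 mm tall. z up the neck. Pinch the neck from above.
- flask_small_mid (a point): point half-way up the third largest open round-bottom flask, clear glass with a white stir bar, loose, upright in a fixed cork ring (80 mm wide, 25 mm high; all alike), underside 15.5 mm above the bench. Bulb 51 mm wide; straight neck 20 mm wide from 1.5 to 49.5 mm above this point; 99 mm tall. z up the neck. Pinch the neck from above.
- flask_medium_mid (a point): point half-way up the second largest open round-bottom flask, clear glass with a white stir bar, loose, upright in a fixed cork ring (80 mm wide, 25 mm high; all alike), underside 17.1 mm above the bench. Bulb 64 mm wide; straight neck 24 mm wide from 7 to 57 mm above this point; 114 mm tall. z up the neck. Pinch the neck from above.
- flask_large_mid (a point): point half-way up the largest open round-bottom flask, clear glass with a white stir bar, loose, upright in a fixed cork ring (80 mm wide, 25 mm high; all alike), underside 18.5 mm above the bench. Bulb 85 mm wide; straight neck 30 mm wide from 15.5 to 69.5 mm above this point; 139 mm tall. z up the neck. Pinch the neck from above.
- block_tiny: fixed aluminium heating block on the hotplate: disc 100 mm wide, 22.5 mm high, with the smallest of the four wells, for the 41 mm bulb: round-bottomed, 41.3 mm wide at the mouth, 14.5 mm deep. Origin: centre of its underside (45 mm above the bench), z up. The seated flask's half-way point is 51.5 mm above the origin. Glass slides easily on it: the well centres a bulb let go a few mm off.
- block_small: fixed aluminium heating block on the hotplate: disc 100 mm wide, 26 mm high, with the third largest of the four wells, for the 51 mm bulb: round-bottomed, 50.8 mm wide at the mouth, 18 mm deep. Origin: centre of its underside (45 mm above the bench), z up. The seated flask's half-way point is 57.5 mm above the origin. Glass slides easily on it: the well centres a bulb let go a few mm off.
- block_medium: fixed aluminium heating block on the hotplate: disc 100 mm wide, 30.5 mm high, with the second largest of the four wells, for the 64 mm bulb: round-bottomed, 63.2 mm wide at the mouth, 22.5 mm deep. Origin: centre of its underside (45 mm above the bench), z up. The seated flask's half-way point is 65 mm above the origin. Glass slides easily on it: the well centres a bulb let go a few mm off.
- block_large: fixed aluminium heating block on the hotplate: disc 100 mm wide, 38 mm high, with the largest of the four wells, for the 85 mm bulb: round-bottomed, 83.3 mm wide at the mouth, 30 mm deep. Origin: centre of its underside (45 mm above the bench), z up. The seated flask's half-way point is 77.5 mm above the origin. Glass slides easily on it: the well centres a bulb let go a few mm off.
- stoppered_flask_mid (a point): centre, half-way up, of a small flat-bottomed flask closed with a blue-topped stopper, 55 mm in diameter and 71 mm tall, loose, standing on the bare bench near the cork rings. Not part of the job; it must stay where it stands.

How it is judged:
At the end, for the whole second after the job is handed in: Each of the four round-bottom flasks is released and at rest in the heating block with the matching well: half-way point within 12 mm of the block's axis, within 5 mm of its seated height, neck within 0.3 rad (17 degrees) of vertical; the stoppered flask is within 20 mm of where it stood (horizontal distance between flask_tiny_mid and block_tiny below 0.012 m and z of flask_tiny_mid in the frame of block_tiny between 0.0465 and 0.0565 m and angle between each of flask_tiny_mid, flask_small_mid, flask_medium_mid, flask_large_mid's own z axis and vertical below 0.3 rad and linear speed of each of flask_tiny, flask_small, flask_medium, flask_large below 0.02 m/s and horizontal distance between flask_small_mid and block_small below 0.012 m and z of flask_small_mid in the frame of block_small between 0.0525 and 0.0625 m and horizontal distance between flask_medium_mid and block_medium below 0.012 m and z of flask_medium_mid in the frame of block_medium between 0.06 and 0.07 m and horizontal distance between flask_large_mid and block_large below 0.012 m and z of flask_large_mid in the frame of block_large between 0.0725 and 0.0825 m and distance of stoppered_flask_mid from where it was at the start of the episode below 0.02 m); the robot touches nothing.
It fails at once if a round-bottom flask is knocked over or laid on its side (angle between any of flask_tiny_mid, flask_small_mid, flask_medium_mid, flask_large_mid's own z axis and vertical above 1 rad).
It fails at once if a flask is dropped or banged into a heating block (a blow as from a fall of some 40 mm: over 50, 65, 90 and 150 N from the smallest flask to the largest) (contact force between flask_tiny and block_tiny above 50 N or contact force between flask_tiny and block_small above 50 N or contact force between flask_tiny and block_medium above 50 N or contact force between flask_tiny and block_large above 50 N or contact force between flask_small and block_tiny above 65 N or contact force between flask_small and block_small above 65 N or contact force between flask_small and block_medium above 65 N or contact force between flask_small and block_large above 65 N or contact force between flask_medium and block_tiny above 90 N or contact force between flask_medium and block_small above 90 N or contact force between flask_medium and block_medium above 90 N or contact force between flask_medium and block_large above 90 N or contact force between flask_large and block_tiny above 150 N or contact force between flask_large and block_small above 150 N or contact force between flask_large and block_medium above 150 N or contact force between flask_large and block_large above 150 N).
It fails at once if the stoppered flask is pushed away or lifted (over 20 mm) (distance of stoppered_flask_mid from where it was at the start of the episode above 0.02 m).
It also fails if it takes over 104 s, if anything falls off the work surface, if the arm or the gripper's body presses on something with over 40 N, if the wrist force passes 120 N, or if a joint passes its speed limit or range.

## Working session

There is one attempt and no reset: what is moved stays moved. The work goes in short steps, Python scripts to look and compute and a tool call to move; the robot and the scene stay as the last step left them, time stands still between calls to the robot, and variables do not carry over. Pictures are saved under pics/ and viewed, and the job is handed in when it is done.

Besides the shell and the picture viewer there is one more tool, called after ">>>" as name(argument=value, ...) on one line, values as JSON. send_rows: Moves the arm, as the interface text tells. Its arguments: {"type":"object","properties":{"motion":{"type":"array","items":{"type":"number"}},"grip_force":{"type":"number"}},"required":["motion"]}

```bash
mkdir -p pics; cat > h.py <<'E'
import numpy as np,cv2
from scipy.spatial.transform import Rotation as R
from plant import ctrl,cams,workorder,spotter
def save(n,p): cv2.imwrite('pics/'+n+'.png',cv2.cvtColor(p,cv2.COLOR_RGB2BGR))
E
python3 - <<'E'
from h import *
s=ctrl.get_state(); print(s)
for c in ['scene','side','wrist']:
    p,d=cams.read_camera(c); save(c+'0',p); print(c,cams.camera_params(c)); np.save(c+'d.npy',d)
E
```

```text
{'time': 0.0, 'qpos': array([-1.25900070e+00,  2.87183286e-01,  1.57821152e+00, -1.04389650e-05,
        1.27856596e+00, -1.50005404e-01]), 'dq': array([-1.44059322e-05,  4.38671913e-04,  1.24719941e-03, -4.03002764e-04,
        1.51289124e-03, -9.47697242e-04]), 'joint_efforts': array([-6.30651939e-04, -4.05986059e+01, -2.92624587e+01, -1.20148347e-04,
        5.93804187e-03, -5.16480554e-06]), 'eef_pos': array([ 0.3005688 , -0.60364521,  0.22991673]), 'tcp_rot': array([ 8.50165244e-01, -5.26514631e-01, -9.05408341e-04, -7.63053561e-04]), 'contact_force': array([ 0.00221951,  0.38151458, -0.30117823]), 'wrist_torque': array([ 0.01896285,  0.02227   , -0.00170862]), 'opening': 0.9995400419902382}
scene {'fx': 522.8271390367328, 'fy': 522.8271390367328, 'cx': 310.0063453615868, 'cy': 241.21135788297187, 'xyz': array([-0.08147045,  0.51056901,  0.86920014]), 'attitude': array([-0.38625417,  0.83142372, -0.36508458,  0.16203568])}
side {'fx': 510.622643317316, 'fy': 510.622643317316, 'cx': 325.8372947899287, 'cy': 240.27563485535737, 'xyz': array([ 0.1238988 , -1.12750622,  0.56580611]), 'attitude': array([ 0.81070381, -0.14698416,  0.09954271, -0.55789447])}
wrist {'fx': 371.64829954431775, 'fy': 371.64829954431775, 'cx': 324.18408543254844, 'cy': 238.4894680509102, 'mount': array([[ 9.99998684e-01, -1.62209946e-03,  2.05372580e-05,
        -1.09849542e-03],
       [ 1.54317593e-03,  9.55094950e-01,  2.96295891e-01,
        -7.51238768e-02],
       [-5.00236437e-04, -2.96295469e-01,  9.55096197e-01,
        -1.41497626e-01],
       [ 0.00000000e+00,  0.00000000e+00,  0.00000000e+00,
         1.00000000e+00]])}
```

View pics/scene0.png

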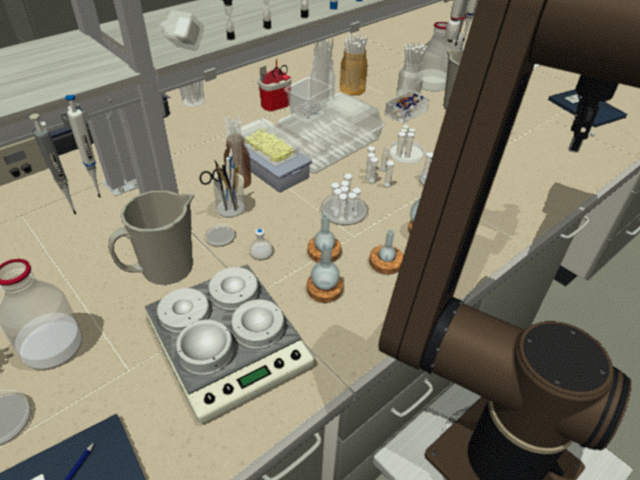

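View pics/side0.png

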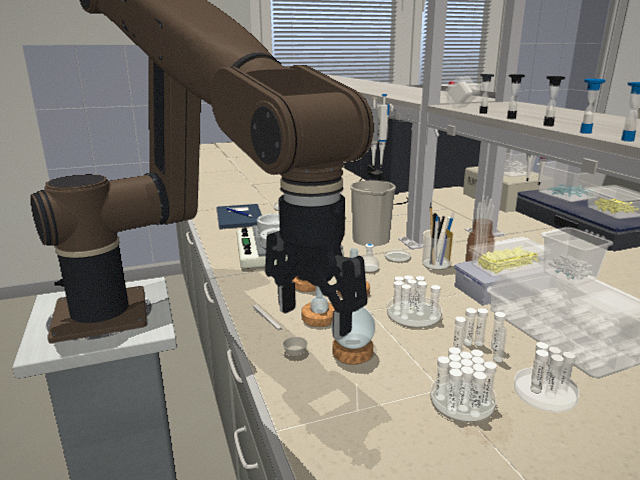

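View pics/wrist0.png

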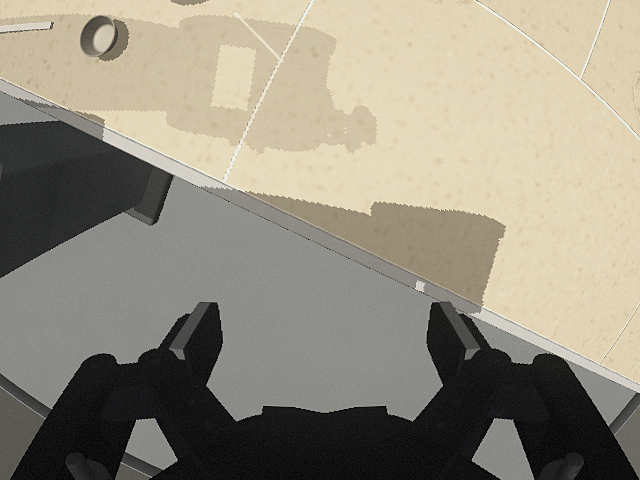

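The scene view shows the hotplate with four blocks: wells at about (183,307), (234,287), (204,341) and (258,321). Three flasks stand in rings at (325,240), (325,275) and (388,255), with a fourth partly hidden behind the arm near (415,220). The stoppered flask is at (260,245). Next I measure.

```bash
cat >> h.py <<'E'
def ray(cam,u,v):
    P=cams.camera_params(cam); r=R.from_quat(P['attitude']).as_matrix()
    d=np.stack([(np.asarray(u)-P['cx'])/P['fx'],(np.asarray(v)-P['cy'])/P['fy'],np.ones_like(np.asarray(u,float))],-1)
    return P['xyz'],d@r.T
def at_z(cam,u,v,z):
    o,d=ray(cam,u,v); return o+d*((z-o[2])/d[...,2])[...,None]
def cloud(cam,dep):
    v,u=np.mgrid[:480,:640]; o,d=ray(cam,u.astype(float),v.astype(float)); return o+d*dep[...,None]
E
python3 - <<'E'
from h import *
names=['flask_tiny_mid','flask_small_mid','flask_medium_mid','flask_large_mid','block_tiny','block_small','block_medium','block_large','stoppered_flask_mid']
for c in ['scene','side']:
    p,d=cams.read_camera(c); C=cloud(c,d); im=p.copy()
    for n in names:
        if c=='side' and n.startswith('block'): continue
        for r in spotter.trace(n,c)[:2]:
            m=r['mask']; q=C[m&(d>0)]
            print(c,n,round(r['conf'],2),r['bbox'],m.sum(),np.median(q,0).round(3) if len(q) else None, np.percentile(q[:,2],[5,95]).round(3) if len(q) else '')
            if r['conf']>.4: 
                cs,_=cv2.findContours(m.astype(np.uint8),0,1); cv2.drawContours(im,cs,-1,(255,0,0),1); x,y=r['bbox'][:2]; cv2.putText(im,n[:8],(int(x),int(y)),0,.35,(255,0,255))
    save(c+'1',im)
print(ctrl.get_state()['time'])
E
```

```text
scene flask_tiny_mid 0.57 [378.2, 226.0, 20.2, 35.3] 363 [ 0.447 -0.186  0.049] [0.027 0.097]
scene flask_small_mid 0.82 [311.9, 214.3, 21.6, 33.9] 486 [ 0.565 -0.098  0.06 ] [0.001 0.114]
scene flask_medium_mid 0.61 [309.7, 245.2, 27.1, 45.6] 846 [ 0.471 -0.016  0.071] [0.042 0.124]
scene block_tiny 0.62 [157.5, 288.4, 53.4, 43.4] 1718 [0.583 0.262 0.066] [0.052 0.069]
scene block_small 0.77 [209.7, 265.2, 49.4, 45.3] 1622 [0.565 0.154 0.069] [0.052 0.072]
scene block_medium 0.77 [233.4, 300.3, 50.2, 49.9] 2048 [0.457 0.17  0.072] [0.052 0.077]
scene block_large 0.67 [178.3, 320.2, 56.3, 55.3] 2488 [0.475 0.278 0.068] [0.051 0.083]
scene stoppered_flask_mid 0.82 [251.6, 228.2, 22.7, 33.5] 481 [0.657 0.017 0.029] [0.007 0.069]
side flask_tiny_mid 0.53 [307.5, 284.6, 22.3, 27.9] 328 [ 0.449 -0.202  0.047] [0.028 0.078]
side flask_large_mid 0.81 [336.3, 306.5, 38.3, 41.3] 956 [ 0.468 -0.379  0.073] [0.039 0.101]
side stoppered_flask_mid 0.85 [363.4, 242.7, 17.9, 29.6] 295 [ 0.665 -0.005  0.033] [0.008 0.071]
0.95
```

```bash
cat > m.py <<'E'
from h import *
from scipy.optimize import least_squares
H=dict(tiny=.0225,small=.026,medium=.0305,large=.038)
F=dict(tiny=(.0565,.017,-.0025,.0435),small=(.065,.020,.0015,.0495),medium=(.0741,.024,.007,.057),large=(.088,.030,.0155,.0695))
def fitr(xy,r,o):
    f=lambda c:np.hypot(*(xy-c).T)-r
    c0=xy.mean(0); v=c0-o; c0=c0+v/np.linalg.norm(v)*r*.6
    s=least_squares(f,c0,loss='soft_l1',f_scale=.002); return s.x,np.median(abs(s.fun)),len(xy)
def neck(cam,k,C,d,m):
    mid,w,lo,hi=F[k]; z=C[...,2]
    q=C[m&(d>0)&(z>mid+lo+.006)&(z<mid+hi-.003)]
    return fitr(q[:,:2],w/2,cams.camera_params(cam)['xyz'][:2])
E
python3 - <<'E'
from m import *
for c in ['scene','side']:
    p,d=cams.read_camera(c); C=cloud(c,d); z=C[...,2]
    for k in H:
        if c=='scene':
            r=spotter.trace('block_'+k,c)
            if r:
                m=cv2.dilate(r[0]['mask'].astype(np.uint8),np.ones((5,5)))>0
                t=.045+H[k]; q=C[m&(abs(z-t)<.004)][:,:2].astype(np.float32)
                ctr,rad=cv2.minEnclosingCircle(q); e=np.hypot(*(q-ctr).T)
                # known-radius fits to hull
                h=cv2.convexHull(q)[:,0]; f=least_squares(lambda a:np.hypot(*(h-a[:2]).T)-a[2],[*ctr,.05],loss='soft_l1',f_scale=.002).x
                print('block',k,np.round(ctr,4),round(rad,4),'hull',f.round(4), 'zmed',np.median(z[m&(abs(z-t)<.004)]).round(4),t,'ellip mean',q.mean(0).round(4))
        r=spotter.trace(f'flask_{k}_mid',c)
        if r:
            try: print(c,k,r[0]['conf'],*neck(c,k,C,d,r[0]['mask']), 'top',np.percentile(z[r[0]['mask']&(d>0)],98), 'exp',F[k][0]+F[k][3])
            except Exception as e: print(c,k,e)
    # orange cork
    hsv=cv2.cvtColor(p,cv2.COLOR_RGB2HSV); m=(hsv[...,0]>5)&(hsv[...,0]<16)&(hsv[...,1]>140)&(z<.035)&(z>.004)
    m=m.astype(np.uint8); n,l,st,ce=cv2.connectedComponentsWithStats(m)
    for i in range(1,n):
        if st[i,4]>60:
            q=C[(l==i)][:,:2].astype(np.float32); print(c,'ring',st[i],np.round(cv2.minEnclosingCircle(q),4) if 0 else [np.round(a,4) for a in cv2.minEnclosingCircle(q)])
E
```

```text
block tiny [0.5847 0.2599] 0.0507 hull [0.5847 0.2597 0.0497] zmed 0.0669 0.0675 ellip mean [0.5828 0.261 ]
scene tiny 0.59 [ 0.45248843 -0.19279798] 0.0008826786993450892 98 top 0.09853708117690008 exp 0.1
block small [0.5577 0.1572] 0.0625 hull [0.558  0.1511 0.0561] zmed 0.0704 0.071 ellip mean [0.5639 0.1529]
scene small 0.98 [ 0.5709972  -0.10467131] 0.0009397422233348423 139 top 0.11400223313888821 exp 0.1145
scene medium 0.56 [ 0.48106145 -0.02618952] 0.0008859622373002789 201 top 0.12995367979869252 exp 0.1311
block large [0.4763 0.2766] 0.0508 hull [0.476  0.2765 0.0497] zmed 0.082 0.08299999999999999 ellip mean [0.4748 0.2782]
scene large Initial guess is outside of provided bounds
scene ring [308 239  12  22 148] [array([ 0.5784, -0.0819]), np.float64(0.0318)]
scene ring [332 240   9  21 102] [array([ 0.5488, -0.1156]), np.float64(0.0281)]
scene ring [370 246  34  28 429] [array([ 0.45  , -0.1893]), np.float64(0.0393)]
scene ring [307 278  35  24 404] [array([ 0.478 , -0.0222]), np.float64(0.0387)]
side small 0.48 [ 0.57318148 -0.1050593 ] 0.0009935199592914605 30 top 0.11644214902979143 exp 0.1145
side ring [302 303  32  23 237] [array([ 0.4523, -0.1976]), np.float64(0.0381)]
side ring [333 341  35  23 204] [array([ 0.4598, -0.355 ]), np.float64(0.0344)]m.py:7: RuntimeWarning: Mean of empty slice.
  c0=xy.mean(0); v=c0-o; c0=c0+v/np.linalg.norm(v)*r*.6
  ret = um.true_divide(
```

View pics/scene1.png

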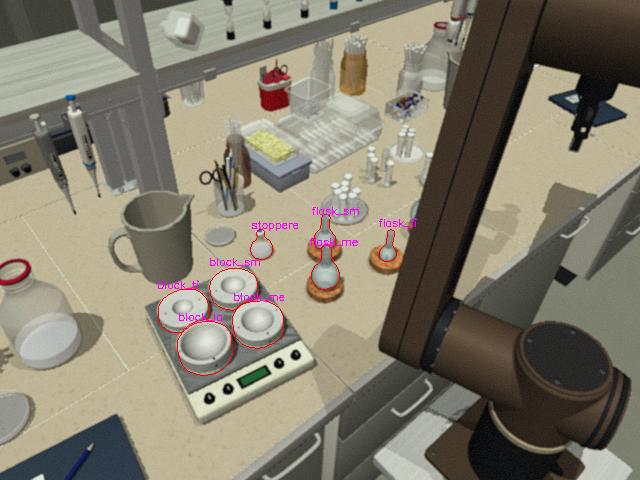

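View pics/side1.png

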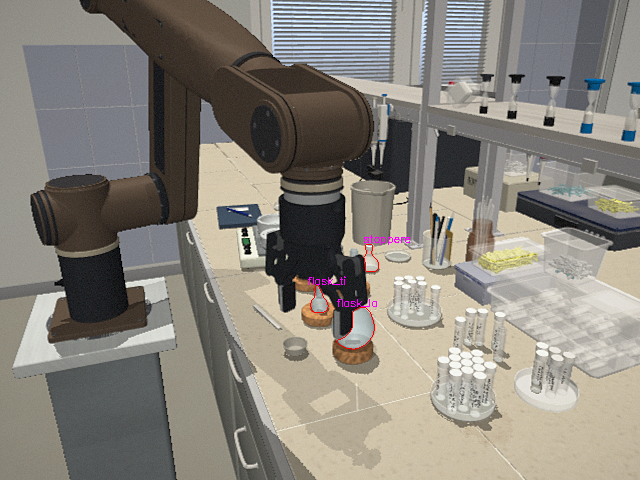

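```bash
python3 - <<'E'
from m import *
c='scene'
p,d=cams.read_camera(c); C=cloud(c,d); z=C[...,2]
for k in H:
    r=spotter.trace('block_'+k,c)
    for r in r[:1]:
        m=r['mask']; t=.045+H[k]; q=C[m&(abs(z-t)<.004)][:,:2].astype(np.float32)
        ctr,rad=cv2.minEnclosingCircle(q); print('block',k,np.round(ctr,4),round(rad,4))
        # well rim: inner boundary, pixels well below top
s=ctrl.get_state(); print(s['time'])
def plan(tx,ty,tz,a):
    s=ctrl.get_state(); r=R.from_quat(s['tcp_rot']).as_matrix(); return r.T@(np.array([tx,ty,tz])-s['eef_pos'])*100, np.arctan2(r[1,0],r[0,0])
print(plan(.572,-.105,.25,0))
E
```

```text
block tiny [0.5857 0.26  ] 0.0514
block small [0.5672 0.1512] 0.0504
block medium [0.4589 0.1683] 0.0505
block large [ 0.4882 -0.3259] 0.0234
1.9
(array([-32.61322597, -46.52632747,  -1.86536721]), np.float64(-1.1089864083990242))
```

>>> send_rows(motion=[0,0,-1,-0.139,8,0,0,-1,-0.139,8,0,0,0,-0.139,7,0,0,0,-0.139,6,0,0,0,-0.139,6,0,0,0,-0.139,6,0,0,0,-0.139,6,0,0,0,-0.136,6])

```text
time: 2.7
eef_pos: [0.3007, -0.6042, 0.2521]
tcp_rot: [1.0, 0.022, -0.0, -0.0]
contact_force: [0.7, 0.5, -0.5]
opening: 0.703
```

>>> send_rows(motion=[2.2,-4,0,-0.04,5,2.2,-4,0,0,5,2.2,-4,0,0,5,2.2,-4,0,0,5,2.2,-4,0,0,5,2.2,-4,0,0,5,2.2,-4,0,0,5,2.2,-4,0,0,5,2.2,-4,0,0,5,2.2,-4,0,0,5,2.2,-4,0,0,5,0,0,0,0,5])

```text
time: 3.9
eef_pos: [0.5114, -0.1303, 0.2527]
tcp_rot: [0.999, 0.042, 0.003, 0.002]
contact_force: [0.1, 0.1, -0.5]
opening: 0.588
```

```bash
cat >> m.py <<'E'
def plan(tx,ty,tz):
    s=ctrl.get_state(); r=R.from_quat(s['tcp_rot']).as_matrix()
    print('t',s['time'],'pos',s['eef_pos'].round(4),'yaw',np.arctan2(r[1,0],r[0,0]).round(4),'tilt',np.arccos(-r[2,2]).round(4),'F',s['contact_force'].round(2),'op',round(s['opening'],3),'shift cm',(r.T@(np.array([tx,ty,tz])-s['eef_pos'])*100).round(2))
E
python3 - <<'E'
from m import *
plan(.572,-.105,.25)
p,d=cams.read_camera('wrist'); save('w2',p)
for c in ['side','scene']:
  p,d=cams.read_camera(c); C=cloud(c,d); z=C[...,2]; save(c+'2',p)
  for k in H:
    r=spotter.trace(f'flask_{k}_mid',c)
    if r and r[0]['conf']>.4:
        try: print(c,k,round(r[0]['conf'],2),*neck(c,k,C,d,r[0]['mask']), 'top',np.percentile(z[r[0]['mask']&(d>0)],98), 'exp',F[k][0]+F[k][3])
        except Exception as e: print(c,k,e)
E
```

```text
t 3.9 pos [ 0.5114 -0.1303  0.2527] yaw 0.0836 tilt 0.0068 F [ 0.08  0.09 -0.52] op 0.588 shift cm [ 6.25 -2.02  0.3 ]
side tiny 0.7 [ 0.45422338 -0.19264826] 0.000823770476170692 129 top 0.10055018884983499 exp 0.1
side small 0.68 [ 0.57294536 -0.1046918 ] 0.001099034572334295 130 top 0.11550831788672844 exp 0.1145
side medium 0.85 [ 0.48313131 -0.02606957] 0.0011784939635219186 162 top 0.1319773657613531 exp 0.1311
side large 0.74 [ 0.46859766 -0.34531346] 0.0007682861328301913 384 top 0.15760805040240916 exp 0.1575
scene tiny 0.82 [ 0.45273732 -0.19288981] 0.0009359846314820437 95 top 0.09864924805607897 exp 0.1
scene medium 0.83 [ 0.48105101 -0.02614681] 0.0009019916841778745 198 top 0.13012948201722838 exp 0.1311
scene large Initial guess is outside of provided boundsm.py:7: RuntimeWarning: Mean of empty slice.
  c0=xy.mean(0); v=c0-o; c0=c0+v/np.linalg.norm(v)*r*.6
  ret = um.true_divide(
```

>>> send_rows(motion=[3.1,-1,0,0,5,3.1,-1,0,0,5,0,0,2,0.084,5,0,0,3,0,5,0,0,2,0,5,0,0,0,0,5])

```text
time: 5.05
eef_pos: [0.5735, -0.1136, 0.1819]
tcp_rot: [1.0, -0.008, 0.004, 0.003]
contact_force: [-0.7, 0.5, -0.1]
opening: 0.583
```

```bash
python3 - <<'E'
from m import *
plan(.572,-.1047,.078)
p,d=cams.read_camera('wrist'); save('w3',p)
E
```

```text
t 5.05 pos [ 0.5735 -0.1136  0.1819] yaw -0.0165 tilt 0.0104 F [-0.67  0.51 -0.09] op 0.583 shift cm [-0.25 -0.95 10.38]
```

View pics/w3.png

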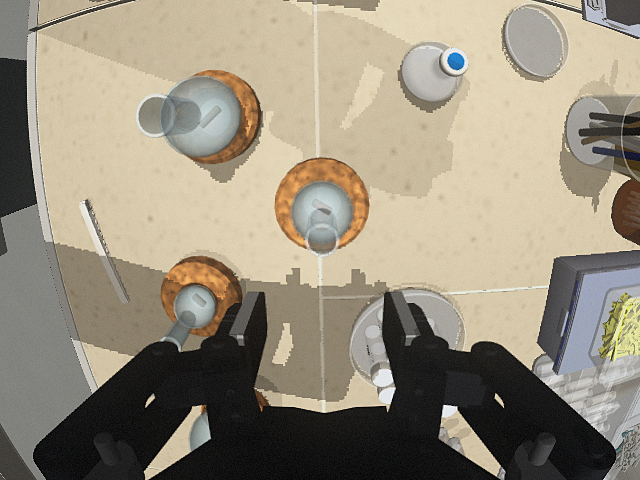

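The wrist view shows the small flask's neck at (322,238), centred between the fingers and slightly ahead of them. I correct that and descend.

>>> send_rows(motion=[-0.2,-0.9,1,-0.016,5,0,0,2,0,5,0,0,2,0,5,0,0,2,0,5,0,0,1,0,5,0,0,0,0,5])

```text
time: 5.7
eef_pos: [0.5775, -0.1051, 0.1083]
tcp_rot: [1.0, 0.001, 0.012, 0.006]
contact_force: [0.5, 0.2, 0.1]
opening: 0.584
```

```bash
python3 - <<'E'
from m import *
plan(.572,-.1047,.078)
p,d=cams.read_camera('wrist'); save('w4',p)
E
```

```text
t 5.7 pos [ 0.5775 -0.1051  0.1083] yaw 0.0025 tilt 0.0265 F [0.51 0.17 0.15] op 0.584 shift cm [-0.63 -0.08  3.02]
```

View pics/w4.png

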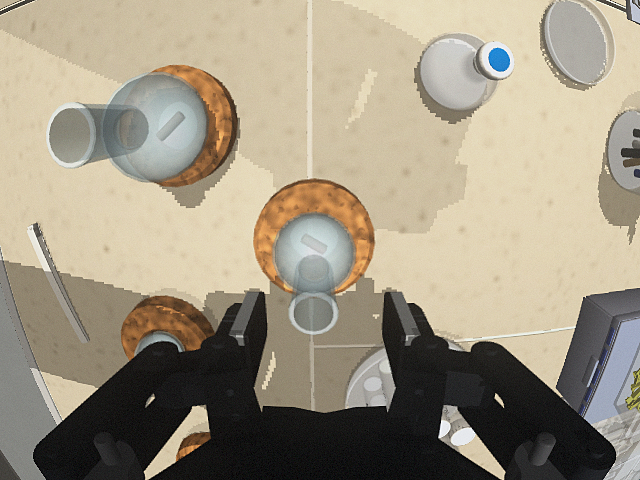

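```bash
cat >> m.py <<'E'
_p=plan
def plan(tx,ty,tz):
    _p(tx,ty,tz); s=ctrl.get_state(); print('toolz',R.from_quat(s['tcp_rot']).as_matrix()[:,2].round(4),'q',s['qpos'].round(3))
E
python3 -c "
from m import *
plan(.572,-.1047,.078)"
```

```text
t 5.75 pos [ 0.578  -0.1053  0.1091] yaw 0.0025 tilt 0.0278 F [ 0.38 -0.46 -0.01] op 0.585 shift cm [-0.68 -0.1   3.1 ]
toolz [ 0.0253 -0.0115 -0.9996] q [-0.352  0.213  1.904 -0.002  0.997 -0.353]
```

>>> send_rows(motion=[-0.6,0,0,0,5,0,0,0.5,0,5,0,0,0.5,0,5,0,0,0.5,0,5,0,0,0,0,5])

```text
time: 6.25
eef_pos: [0.5743, -0.1062, 0.0974]
tcp_rot: [1.0, 0.001, 0.016, 0.007]
contact_force: [-0.3, -0.4, 0.2]
opening: 0.583
```

```bash
python3 -c "
from m import *
plan(.572,-.1047,.078)"
```

```text
t 6.25 pos [ 0.5743 -0.1062  0.0974] yaw 0.0029 tilt 0.0355 F [-0.26 -0.36  0.18] op 0.583 shift cm [-0.3  -0.18  1.93]
toolz [ 0.0326 -0.0141 -0.9994] q [-0.356  0.218  1.923 -0.002  0.965 -0.357]
```

>>> send_rows(motion=[-0.3,-0.1,0.5,0,5,-0.1,0,0.7,0,5,0,0,0.5,0,5,0,0,0,0,5])

```text
time: 6.65
eef_pos: [0.5704, -0.1054, 0.0785]
tcp_rot: [1.0, 0.001, 0.016, 0.007]
contact_force: [0.5, 0.1, -0.2]
opening: 0.587
```

```bash
python3 -c "
from m import *
plan(.572,-.1047,.078)"
```

```text
t 6.65 pos [ 0.5704 -0.1054  0.0785] yaw 0.0028 tilt 0.0349 F [ 0.54  0.12 -0.21] op 0.587 shift cm [ 0.16 -0.07  0.05]
toolz [ 0.032  -0.0139 -0.9994] q [-0.357  0.237  1.94  -0.002  0.929 -0.358]
```

>>> send_rows(motion=[0.2,0,0,0,3.5,0,0,0,0,1.5,0,0,0,0,1,0,0,0,0,1,0,0,0,0,1,0,0,0,0,1], grip_force=40)

```text
time: 7.25
eef_pos: [0.5724, -0.1053, 0.0784]
tcp_rot: [1.0, 0.001, 0.015, 0.007]
contact_force: [-1.3, -0.1, -0.1]
opening: 0.221
```

>>> send_rows(motion=[0,0,-0.5,0,1,0,0,-1,0,1,0,0,-1,0,1,0,0,-1,0,1,0,0,0,0,1])

```text
time: 7.75
eef_pos: [0.572, -0.105, 0.1174]
tcp_rot: [1.0, 0.001, 0.017, 0.007]
contact_force: [-0.3, 0.1, -0.9]
opening: 0.223
```

```bash
python3 -c "
from m import *
plan(.5,.15,.25)
p,d=cams.read_camera('wrist'); save('w5',p)
p,d=cams.read_camera('scene'); save('s5',p)"
```

```text
t 7.75 pos [ 0.572  -0.105   0.1174] yaw 0.0029 tilt 0.0364 F [-0.28  0.06 -0.86] op 0.223 shift cm [ -6.68 -25.33 -13.86]
toolz [ 0.0334 -0.0144 -0.9993] q [-0.355  0.185  1.92  -0.002  1.    -0.357]
```

View pics/w5.png

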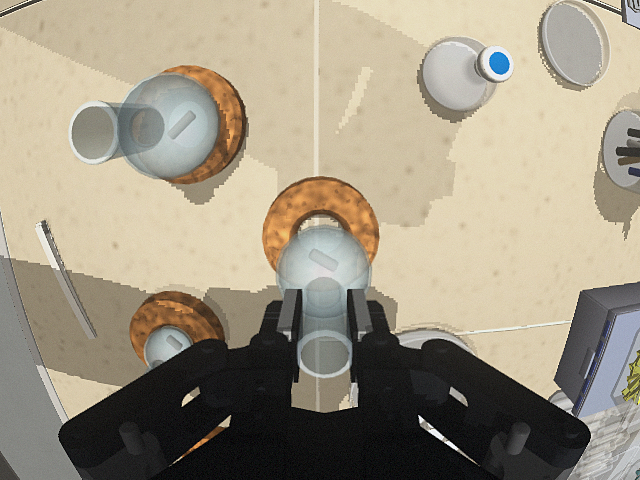

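View pics/s5.png

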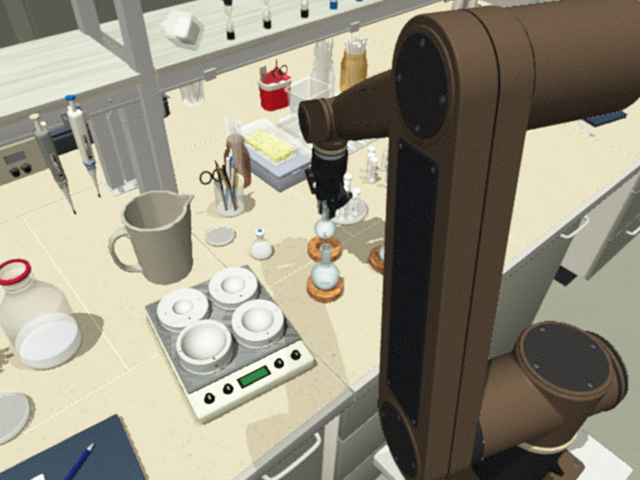

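>>> send_rows(motion=[0,-0.5,-2,0,1,0,-1.5,-2,0,1,0,-2.5,-0.5,0,1,0,-3,0,0,1,0,-3,0,0,1,0,-3,0,0,1,0,-3,0,0,1,0,-3,0,0,1,0,-3,0,0,1,0,-2,0,0,1,0,-1,0,0,1,0,0,0,0,1])

```text
time: 9.05
eef_pos: [0.5653, 0.1598, 0.1526]
tcp_rot: [1.0, -0.0, 0.01, 0.006]
contact_force: [0.7, 0.0, -0.4]
opening: 0.22
```

```bash
python3 -c "
from m import *
plan(.567,.151,.118)"
```

```text
t 9.05 pos [0.5653 0.1598 0.1526] yaw -0.0005 tilt 0.0235 F [ 0.7   0.04 -0.42] op 0.22 shift cm [0.1  0.84 3.48]
toolz [ 0.0201 -0.0123 -0.9997] q [ 0.109  0.164  1.872 -0.016  1.087  0.117]
```

>>> send_rows(motion=[0.1,0.8,0,0,1,0,0,0,0,1,0,0,1,0,1,0,0,1,0,1,0,0,0,0,1])

```text
time: 9.55
eef_pos: [0.5668, 0.1467, 0.1304]
tcp_rot: [1.0, -0.003, 0.009, 0.007]
contact_force: [-0.2, -0.9, -0.9]
opening: 0.22
```

```bash
python3 -c "
from m import *
plan(.567,.151,.118)
p,d=cams.read_camera('scene'); save('s6',p[180:440,100:400].repeat(2,0).repeat(2,1))"
```

```text
t 9.55 pos [0.5668 0.1467 0.1304] yaw -0.0049 tilt 0.0233 F [-0.22 -0.87 -0.95] op 0.22 shift cm [-0.01 -0.44  1.23]
toolz [ 0.0186 -0.0139 -0.9997] q [ 0.087  0.187  1.89  -0.018  1.047  0.101]
```

View pics/s6.png

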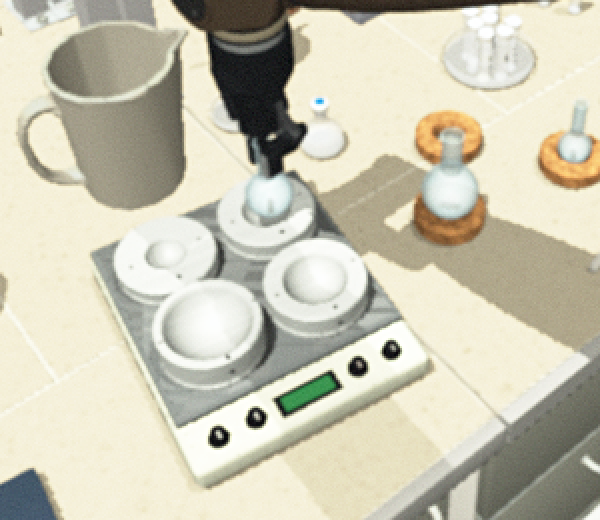

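>>> send_rows(motion=[0,-0.4,0.3,0,1,0,0,0.4,0,1,0,0,0.3,0,1,0,0,0,0,1])

```text
time: 10.0
eef_pos: [0.5676, 0.1511, 0.1202]
tcp_rot: [1.0, -0.002, 0.01, 0.007]
contact_force: [-0.4, 0.3, -0.5]
opening: 0.223
```

```bash
python3 -c "
from m import *
plan(.567,.151,.117)"
```

```text
t 10.0 pos [0.5676 0.1511 0.1202] yaw -0.0047 tilt 0.0242 F [-0.41  0.28 -0.5 ] op 0.223 shift cm [-0.07  0.    0.32]
toolz [ 0.0199 -0.0138 -0.9997] q [ 0.094  0.204  1.892 -0.018  1.027  0.108]
```

>>> send_rows(motion=[0,0,0.2,0,1,0,0,0.2,0,1,0,0,0,0,1])

```text
time: 10.3
eef_pos: [0.5686, 0.151, 0.1168]
tcp_rot: [1.0, -0.002, 0.011, 0.007]
contact_force: [-0.2, -0.7, -0.3]
opening: 0.222
```

```bash
python3 -c "
from m import *
plan(.567,.151,.117)"
```

```text
t 10.3 pos [0.5686 0.151  0.1168] yaw -0.0041 tilt 0.0265 F [-0.17 -0.7  -0.31] op 0.222 shift cm [-0.16  0.   -0.02]
toolz [ 0.0224 -0.0142 -0.9996] q [ 0.094  0.209  1.893 -0.019  1.019  0.108]
```

>>> send_rows(motion=[0,0,0,0,2.2,0,0,0,0,2.5,0,0,0,0,3,0,0,0,0,4,0,0,0,0,4.5])

```text
time: 10.8
eef_pos: [0.5689, 0.1513, 0.1176]
tcp_rot: [1.0, -0.002, 0.012, 0.007]
contact_force: [-0.1, 0.2, 0.7]
opening: 0.53
```

```bash
cat > look.py <<'E'
from m import *
import sys
def look(k,tag):
    for c in ['scene','side']:
        p,d=cams.read_camera(c); C=cloud(c,d); z=C[...,2]
        save(tag+c,p[180:440,100:400].repeat(2,0).repeat(2,1) if c=='scene' else p[130:330,200:480].repeat(2,0).repeat(2,1))
        r=spotter.trace(f'flask_{k}_mid',c)
        for r in r[:1]:
            q=C[r['mask']&(d>0)]; o=cams.camera_params(c)['xyz'][:2]
            zt=np.percentile(q[:,2],98); mid,w,lo,hi=F[k]; n=q[(q[:,2]>zt-(hi-lo)+.008)]
            h=(hi-lo)-.01
            a=n[n[:,2]>zt-h/2]; b=n[n[:,2]<=zt-h/2]
            print(c,k,round(r['conf'],2),r['bbox'],'top',zt.round(4),'mid',(zt-hi).round(4),'upper',fitr(a[:,:2],w/2,o)[0].round(4),'lower',fitr(b[:,:2],w/2,o)[0].round(4),'dz',(a[:,2].mean()-b[:,2].mean()).round(3))
E
python3 -c "
from look import *
plan(.567,.151,.117)
look('small','a')"
```

```text
t 10.8 pos [0.5689 0.1513 0.1176] yaw -0.0043 tilt 0.0269 F [-0.05  0.22  0.7 ] op 0.53 shift cm [-0.19  0.03  0.05]
toolz [ 0.0232 -0.0136 -0.9996] q [ 0.094  0.208  1.892 -0.018  1.019  0.108]
scene small 0.91 [222.7, 259.4, 25.4, 34.0] top 0.1502 mid 0.1007 upper [0.5653 0.1495] lower [0.5647 0.1496] dz 0.022
side small 0.57 [308.4, 202.8, 16.4, 35.4] top 0.1523 mid 0.1028 upper [0.5683 0.1502] lower [0.5685 0.1499] dz 0.022
```

View pics/ascene.png

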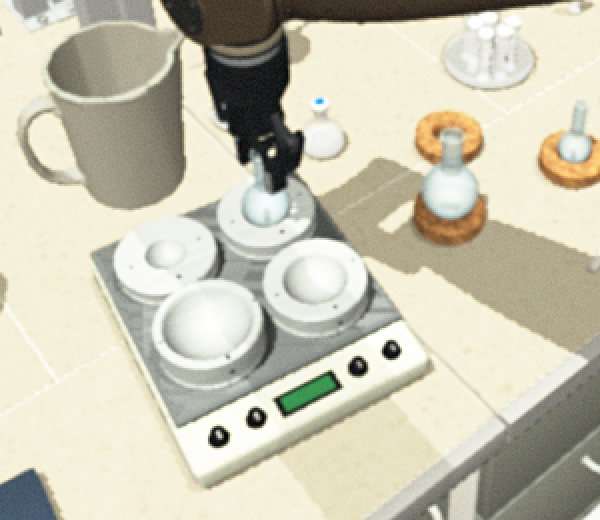

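The small flask is seated upright at (568,150) mm with its half-way point at about 102 mm (expected 102.5). Next is the medium flask.

>>> send_rows(motion=[0,0,-1,0,4.5,0,0,-2.5,0,4.5,0,0,-3,0,5,0,0,-1,0,5,-1.5,3,0,0,5,-1.5,3,0,0,5,-1.5,3,0,0,5,-1.5,3,0,0,5,-1.5,3,0,0,5,-0.8,1.6,0,0,5,0,0,0,0,5])

```text
time: 12.1
eef_pos: [0.4806, -0.0181, 0.1977]
tcp_rot: [1.0, -0.001, 0.013, 0.007]
contact_force: [-0.1, 0.2, 0.9]
opening: 0.586
```

```bash
python3 -c "
from m import *
plan(.4815,-.026,.093)"
```

```text
t 12.1 pos [ 0.4806 -0.0181  0.1977] yaw -0.0013 tilt 0.0301 F [-0.11  0.2   0.93] op 0.586 shift cm [-0.19  0.64 10.48]
toolz [ 0.0264 -0.0143 -0.9995] q [-0.245 -0.136  2.089 -0.008  1.16  -0.24 ]
```

>>> send_rows(motion=[-0.2,0.6,0,0,5,0,0,1,0,5,0,0,1.5,0,5,0,0,1.5,0,5,0,0,1,0,5,0,0,0,0,5])

```text
time: 12.7
eef_pos: [0.4811, -0.0221, 0.1439]
tcp_rot: [1.0, 0.001, 0.013, 0.006]
contact_force: [-0.1, 0.1, 0.3]
opening: 0.59
```

```bash
python3 -c "
from m import *
plan(.4815,-.026,.093)
p,d=cams.read_camera('wrist'); save('w7',p)"
```

```text
t 12.7 pos [ 0.4811 -0.0221  0.1439] yaw 0.002 tilt 0.0297 F [-0.13  0.13  0.25] op 0.59 shift cm [-0.1   0.33  5.09]
toolz [ 0.0269 -0.0126 -0.9996] q [-0.254 -0.069  2.133 -0.006  1.049 -0.253]
```

View pics/w7.png

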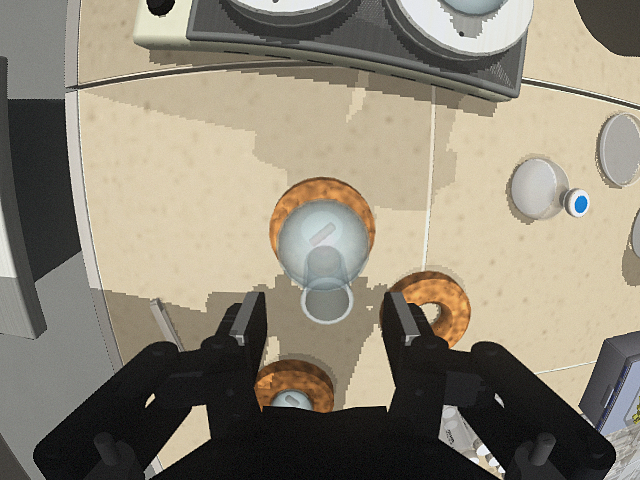

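The medium flask's neck is at (327,300), centred between the fingers. I descend on it.

>>> send_rows(motion=[-0.1,0.3,0.5,0,5,0,0,1,0,5,0,0,1.5,0,5,0,0,1.3,0,5,0,0,0.5,0,5,0,0,0,0,5])

```text
time: 13.35
eef_pos: [0.4838, -0.0262, 0.0954]
tcp_rot: [1.0, 0.001, 0.016, 0.007]
contact_force: [0.4, -0.2, 0.2]
opening: 0.583
```

```bash
python3 -c "
from m import *
plan(.482,-.026,.093)"
```

```text
t 13.35 pos [ 0.4838 -0.0262  0.0954] yaw 0.0026 tilt 0.0353 F [ 0.37 -0.25  0.22] op 0.583 shift cm [-0.19 -0.02  0.24]
toolz [ 0.0325 -0.0139 -0.9994] q [-0.261  0.008  2.16  -0.006  0.939 -0.26 ]
```

>>> send_rows(motion=[-0.1,0,0,0,3.5,0,0,0,0,2,0,0,0,0,1.2,0,0,0,0,1.2,0,0,0,0,1.2,0,0,0,0,1.2], grip_force=45)

```text
time: 13.95
eef_pos: [0.4835, -0.0264, 0.0969]
tcp_rot: [1.0, 0.001, 0.017, 0.007]
contact_force: [0.3, -0.5, -0.8]
opening: 0.264
```

>>> send_rows(motion=[0,0,-0.5,0,1.2,0,0,-1,0,1.2,0,0,-2,0,1.2,0,0,-2,0,1.2,0,0,-2,0,1.2,0,0,0,0,1.2])

```text
time: 14.55
eef_pos: [0.4809, -0.0252, 0.1773]
tcp_rot: [1.0, 0.001, 0.018, 0.007]
contact_force: [0.3, 0.2, -1.0]
opening: 0.27
```

```bash
python3 -c "
from m import *
plan(.459,.168,.13)
p,d=cams.read_camera('wrist'); save('w8',p)"
```

```text
t 14.55 pos [ 0.4809 -0.0252  0.1773] yaw 0.0028 tilt 0.0386 F [ 0.25  0.24 -1.01] op 0.27 shift cm [ -2.31 -19.39   4.36]
toolz [ 0.0357 -0.0147 -0.9993] q [-0.261 -0.117  2.111 -0.006  1.109 -0.261]
```

View pics/w8.png

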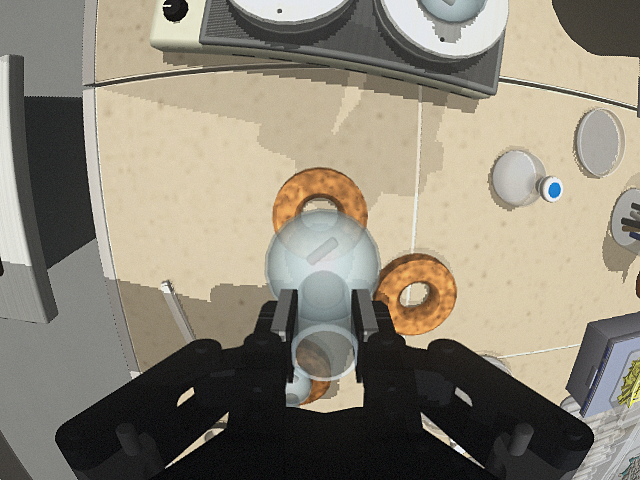

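>>> send_rows(motion=[-0.2,-1,0,0,1.2,-0.3,-2.5,0,0,1.2,-0.3,-3,0,0,1.2,-0.3,-3,0,0,1.2,-0.3,-3,0,0,1.2,-0.3,-3,0,0,1.2,-0.2,-2,0,0,1.2,-0.1,-0.8,0,0,1.2,0,0,0,0,1.2])

```text
time: 15.5
eef_pos: [0.4503, 0.1679, 0.1609]
tcp_rot: [1.0, 0.0, 0.007, 0.007]
contact_force: [-0.1, -0.6, -0.1]
opening: 0.275
```

```bash
python3 -c "
from m import *
plan(.459,.168,.133)"
```

```text
t 15.5 pos [0.4503 0.1679 0.1609] yaw 0.0006 tilt 0.0187 F [-0.11 -0.61 -0.06] op 0.275 shift cm [ 0.83 -0.05  2.8 ]
toolz [ 0.0132 -0.0133 -0.9998] q [ 0.153 -0.082  2.111 -0.017  1.102  0.16 ]
```

>>> send_rows(motion=[0.8,0,-0.5,0,1.2,0,0,0,0,1.2,0,0,0,0,1.2])

```text
time: 15.8
eef_pos: [0.4587, 0.1663, 0.1652]
tcp_rot: [1.0, -0.001, 0.006, 0.007]
contact_force: [0.2, 0.4, -1.1]
opening: 0.268
```

```bash
python3 -c "
from look import *
plan(.459,.168,.133)
look('medium','b')"
```

```text
t 15.8 pos [0.4587 0.1663 0.1652] yaw -0.001 tilt 0.0183 F [ 0.21  0.36 -1.15] op 0.268 shift cm [-0.   -0.22  3.22]
toolz [ 0.0112 -0.0145 -0.9998] q [ 0.148 -0.069  2.09  -0.018  1.112  0.157]
scene medium 0.83 [240.7, 271.6, 34.3, 52.1] top 0.1975 mid 0.1405 upper [0.4557 0.1658] lower [0.4505 0.1657] dz 0.024
side medium 0.83 [263.9, 190.6, 23.6, 43.0] top 0.2001 mid 0.1431 upper [0.4592 0.1665] lower [0.4581 0.1665] dz 0.024
```

View pics/bscene.png

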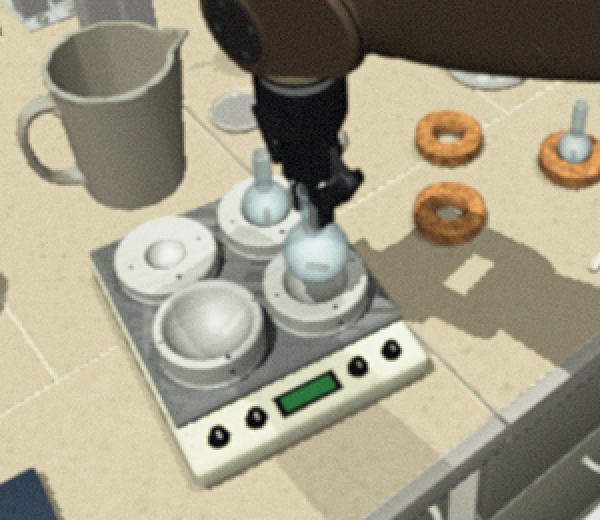

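The medium flask is held above the medium block with its half-way point at about 142 mm, as expected. I lower it.

>>> send_rows(motion=[0,-0.1,0.5,0,1.2,0,0,0.8,0,1.2,0,0,0.5,0,1.2,0,0,0.3,0,1.2,0,0,0,0,1.2])

```text
time: 16.5
eef_pos: [0.4582, 0.1668, 0.1418]
tcp_rot: [1.0, -0.001, 0.005, 0.007]
contact_force: [-1.1, -0.9, -0.5]
opening: 0.266
```

```bash
python3 -c "
from m import *
plan(.459,.168,.134)"
```

```text
t 16.5 pos [0.4582 0.1668 0.1418] yaw -0.0013 tilt 0.0178 F [-1.1  -0.85 -0.45] op 0.266 shift cm [ 0.08 -0.13  0.78]
toolz [ 0.0103 -0.0145 -0.9998] q [ 0.149 -0.039  2.108 -0.018  1.064  0.159]
```

>>> send_rows(motion=[0.1,-0.1,0.2,0,1.2,0,0,0.3,0,1.2,0,0,0.2,0,1.2,0,0,0,0,1.2])

```text
time: 16.9
eef_pos: [0.4595, 0.1679, 0.1343]
tcp_rot: [1.0, -0.001, 0.005, 0.007]
contact_force: [0.0, 0.4, -0.6]
opening: 0.27
```

```bash
python3 -c "
from m import *
plan(.459,.168,.133)"
```

```text
t 16.9 pos [0.4595 0.1679 0.1343] yaw -0.0011 tilt 0.0179 F [ 0.02  0.37 -0.6 ] op 0.27 shift cm [-0.05 -0.01  0.13]
toolz [ 0.0106 -0.0144 -0.9998] q [ 0.151 -0.024  2.11  -0.018  1.048  0.161]
```

>>> send_rows(motion=[0,0,0.15,0,1.2,0,0,0,0,1.2,0,0,0,0,2.6,0,0,0,0,2.9,0,0,0,0,3.5,0,0,0,0,4.5,0,0,0,0,4.8])

```text
time: 17.6
eef_pos: [0.4605, 0.1681, 0.1341]
tcp_rot: [1.0, -0.001, 0.007, 0.007]
contact_force: [0.6, -0.3, -0.1]
opening: 0.561
```

```bash
python3 -c "
from look import *
plan(.459,.168,.133)
look('medium','c')"
```

```text
t 17.6 pos [0.4605 0.1681 0.1341] yaw -0.0011 tilt 0.0193 F [ 0.57 -0.31 -0.12] op 0.561 shift cm [-0.15  0.01  0.1 ]
toolz [ 0.0133 -0.014  -0.9998] q [ 0.151 -0.023  2.109 -0.018  1.045  0.161]
scene medium 0.85 [238.3, 285.2, 33.0, 47.0] top 0.1654 mid 0.1084 upper [0.4563 0.1669] lower [0.4583 0.167 ] dz 0.023
side medium 0.91 [266.4, 203.1, 22.0, 33.1] top 0.1675 mid 0.1105 upper [0.4598 0.1669] lower [0.4605 0.1677] dz 0.023
```

View pics/cscene.png

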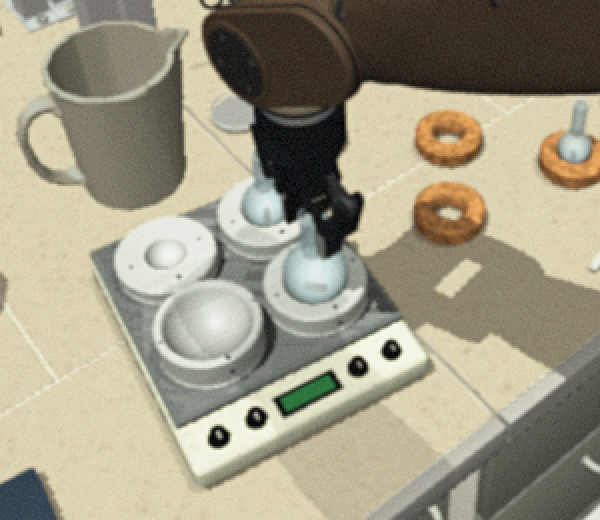

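The medium flask is seated and upright. Next is the tiny flask.

>>> send_rows(motion=[0,0,-1,0,4.8,0,0,-2,0,4.8,0,0,-3,0,5,0,0,-2,0,5,0,3,0,0,5,0,4,0,0,5,0,4,0,0,5,0,4,0,0,5,0,4,0,0,5,0,4,0,0,5,0,4,0,0,5,0,4,0,0,5])

```text
time: 19.0
eef_pos: [0.4615, -0.1476, 0.2328]
tcp_rot: [1.0, 0.005, 0.013, 0.008]
contact_force: [0.4, -0.4, -0.4]
opening: 0.588
```

```bash
python3 -c "
from m import *
plan(.4535,-.1928,.18)"
```

```text
t 19.0 pos [ 0.4615 -0.1476  0.2328] yaw 0.0101 tilt 0.0307 F [ 0.43 -0.42 -0.44] op 0.588 shift cm [-0.98  4.43  5.33]
toolz [ 0.0261 -0.0161 -0.9995] q [-5.190e-01 -1.640e-01  2.047e+00 -1.000e-03  1.228e+00 -5.280e-01]
```

>>> send_rows(motion=[-0.5,0.7,1,0,5,-0.3,0.5,2,0,5,-0.2,0.3,3,0,5,0,0,3,0,5,0,0,1,0,5,0,0,0,0,5])

```text
time: 19.6
eef_pos: [0.455, -0.1694, 0.1346]
tcp_rot: [1.0, 0.001, 0.016, 0.01]
contact_force: [-0.2, -0.3, 0.1]
opening: 0.588
```

```bash
python3 -c "
from m import *
plan(.4535,-.1928,.068)
p,d=cams.read_camera('wrist'); save('w9',p)"
```

```text
t 19.6 pos [ 0.455  -0.1694  0.1346] yaw 0.0026 tilt 0.038 F [-0.17 -0.31  0.12] op 0.588 shift cm [-0.37  2.21  6.69]
toolz [ 0.0325 -0.0198 -0.9993] q [-5.660e-01 -5.300e-02  2.136e+00  1.000e-03  1.020e+00 -5.690e-01]
```

View pics/w9.png

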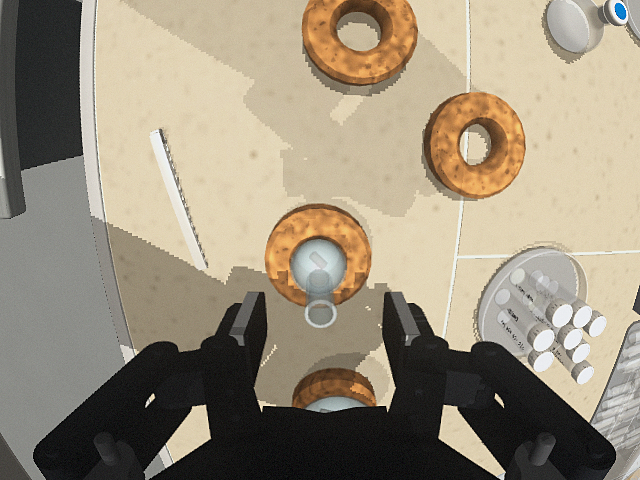

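>>> send_rows(motion=[-0.2,0.8,0,0,5,-0.1,1,0,0,5,0,0.3,0.3,0,5,0,0,1,0,5,0,0,1,0,5,0,0,1,0,5,0,0,0,0,5])

```text
time: 20.35
eef_pos: [0.4564, -0.1948, 0.1056]
tcp_rot: [1.0, 0.002, 0.021, 0.013]
contact_force: [-0.6, -0.5, -0.4]
opening: 0.584
```

```bash
python3 -c "
from m import *
plan(.4535,-.1928,.068)"
```

```text
t 20.35 pos [ 0.4564 -0.1948  0.1056] yaw 0.0036 tilt 0.0488 F [-0.62 -0.46 -0.36] op 0.584 shift cm [-0.45 -0.3   3.74]
toolz [ 0.0414 -0.0258 -0.9988] q [-0.609  0.01   2.136  0.003  0.947 -0.614]
```

>>> send_rows(motion=[-0.4,-0.3,0.5,0,5,-0.1,0,1,0,5,0,0,1,0,5,0,0,0.7,0,5,0,0,0.2,0,5,0,0,0,0,5])

```text
time: 20.95
eef_pos: [0.4517, -0.1914, 0.0669]
tcp_rot: [1.0, 0.002, 0.02, 0.012]
contact_force: [-0.9, 0.3, 0.5]
opening: 0.583
```

```bash
python3 -c "
from m import *
plan(.4535,-.1928,.068)"
```

```text
t 20.95 pos [ 0.4517 -0.1914  0.0669] yaw 0.0044 tilt 0.0459 F [-0.86  0.31  0.47] op 0.583 shift cm [ 0.18  0.14 -0.1 ]
toolz [ 0.0391 -0.024  -0.9989] q [-0.609  0.064  2.165  0.003  0.867 -0.615]
```

>>> send_rows(motion=[0.25,0.1,0,0,3.5,0,0,0,0,2,0,0,0,0,0.8,0,0,0,0,0.8,0,0,0,0,0.8,0,0,0,0,0.8,0,0,0,0,0.8], grip_force=35)

```text
time: 21.65
eef_pos: [0.4542, -0.1928, 0.068]
tcp_rot: [1.0, 0.002, 0.019, 0.012]
contact_force: [-0.6, -0.4, 0.0]
opening: 0.187
```

>>> send_rows(motion=[0,0,-0.5,0,0.8,0,0,-1,0,0.8,0,0,-2,0,0.8,0,0,-2,0,0.8,0,0,-3,0,0.8,0,0,-3,0,0.8,0,0,-2,0,0.8,0,0,0,0,0.8])

```text
time: 22.45
eef_pos: [0.4502, -0.1894, 0.2131]
tcp_rot: [1.0, 0.002, 0.023, 0.014]
contact_force: [0.4, -0.1, -0.2]
opening: 0.188
```

```bash
python3 -c "
from m import *
plan(.585,.26,.25)
p,d=cams.read_camera('wrist'); save('w10',p)"
```

```text
t 22.45 pos [ 0.4502 -0.1894  0.2131] yaw 0.0045 tilt 0.0532 F [ 0.41 -0.07 -0.23] op 0.188 shift cm [ 13.84 -44.78  -4.29]
toolz [ 0.0456 -0.0272 -0.9986] q [-0.608 -0.15   2.072  0.004  1.167 -0.614]
```

View pics/w10.png

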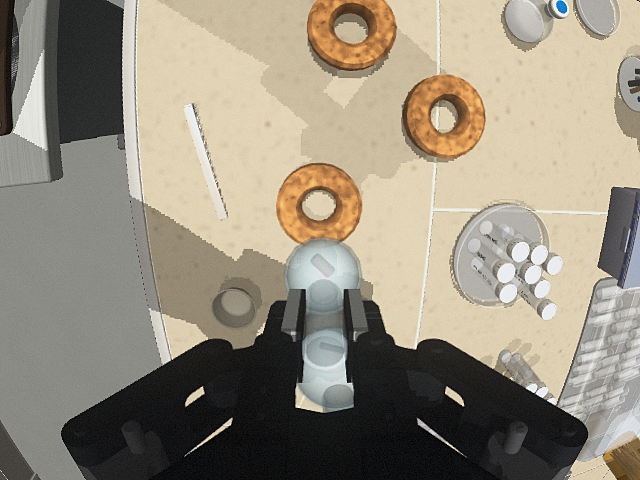

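>>> send_rows(motion=[0,-0.5,-3,0,0.8,0.4,-1.5,-3,0,0.8,0.8,-2.5,-2.5,0,0.8,1,-3.3,-1,0,0.8,1,-3.3,-0.3,0,0.8,1,-3.3,-0.3,0,0.8,1,-3.3,-0.3,0,0.8,1,-3.3,-0.3,0,0.8,1,-3.3,-0.3,0,0.8,1,-3.3,-0.3,0,0.8,1,-3.3,-0.3,0,0.8,0.8,-2,0,0,0.8])

```text
time: 23.7
eef_pos: [0.5419, 0.1554, 0.3074]
tcp_rot: [1.0, -0.002, 0.009, 0.009]
contact_force: [0.2, -0.1, -0.6]
opening: 0.187
```

```bash
python3 -c "
from m import *
plan(.585,.26,.25)"
```

```text
t 23.7 pos [0.5419 0.1554 0.3074] yaw -0.0036 tilt 0.0248 F [ 0.17 -0.08 -0.64] op 0.187 shift cm [  4.17 -10.58   5.63]
toolz [ 0.0178 -0.0173 -0.9997] q [ 0.108 -0.016  1.774 -0.02   1.368  0.115]
```

>>> send_rows(motion=[0.8,-2.2,0,0,0.8,1,-2.5,0,0,0.8,0.9,-2,0.5,0,0.8,0.6,-1.3,1,0,0.8,0.3,-0.5,2,0,0.8,0,0,1.5,0,0.8,0,0,0,0,0.8])

```text
time: 24.4
eef_pos: [0.5759, 0.2463, 0.239]
tcp_rot: [1.0, 0.001, -0.001, 0.01]
contact_force: [0.1, -0.9, -0.8]
opening: 0.186
```

```bash
python3 -c "
from m import *
plan(.585,.26,.11)"
```

```text
t 24.4 pos [0.5759 0.2463 0.239 ] yaw 0.0019 tilt 0.0205 F [ 0.11 -0.93 -0.81] op 0.186 shift cm [ 0.94 -1.63 12.87]
toolz [-0.0019 -0.0204 -0.9998] q [ 0.25   0.18   1.689 -0.02   1.28   0.254]
```

>>> send_rows(motion=[0.5,-0.7,0,0,0.8,0.4,-0.6,0.5,0,0.8,0,0,1.5,0,0.8,0,0,2,0,0.8,0,0,2,0,0.8,0,0,1.5,0,0.8,0,0,0.5,0,0.8,0,0,0,0,0.8])

```text
time: 25.2
eef_pos: [0.5871, 0.2576, 0.1557]
tcp_rot: [1.0, -0.0, 0.001, 0.01]
contact_force: [-0.8, 0.5, -0.7]
opening: 0.187
```

```bash
python3 -c "
from look import *
plan(.585,.26,.11)
look('tiny','d')"
```

```text
t 25.2 pos [0.5871 0.2576 0.1557] yaw -0.0001 tilt 0.0196 F [-0.77  0.51 -0.67] op 0.187 shift cm [-0.22 -0.33  4.57]
toolz [ 0.0025 -0.0195 -0.9998] q [ 0.263  0.284  1.722 -0.021  1.137  0.272]
scene tiny 0.73 [168.5, 277.7, 24.8, 21.3] top 0.1451 mid 0.1016 upper [0.5786 0.2604] lower [0.5739 0.2618] dz 0.015
side tiny 0.76 [301.4, 184.3, 13.2, 27.3] top 0.1888 mid 0.1453 upper [0.5868 0.2566] lower [0.5864 0.257 ] dz 0.022
```

View pics/dscene.png

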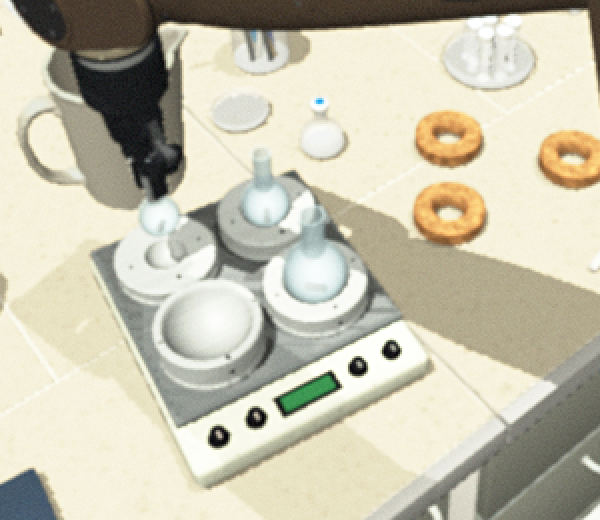

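```bash
python3 -c "
from m import *
p,d=cams.read_camera('scene'); C=cloud('scene',d)
q=C[195:285,110:195].reshape(-1,3); q=q[(q[:,2]>.05)&(q[:,2]<.3)]
m=(q[:,0]>.6)
print(np.percentile(q[m],[1,50,99],axis=0).round(3)); n=np.argsort(np.hypot(q[:,0]-.585,q[:,1]-.26)); 
h=q[(q[:,2]>.09)&(q[:,2]<.13)]; print('at z.09-.13',np.percentile(h,[1,50,99],axis=0).round(3))
h=q[(q[:,2]>.14)&(q[:,2]<.2)]; print('at z.14-.2',np.percentile(h,[1,50,99],axis=0).round(3))
plan(.585,.26,.11)"
```

```text
[[0.604 0.126 0.051]
 [0.741 0.252 0.129]
 [0.818 0.311 0.224]]
at z.09-.13 [[0.705 0.135 0.091]
 [0.733 0.247 0.111]
 [0.817 0.313 0.129]]
at z.14-.2 [[0.565 0.123 0.14 ]
 [0.742 0.258 0.161]
 [0.817 0.299 0.193]]
t 25.45 pos [0.5882 0.258  0.1582] yaw 0.0001 tilt 0.0195 F [ 0.15  0.11 -0.7 ] op 0.187 shift cm [-0.35 -0.29  4.81]
toolz [ 0.0064 -0.0184 -0.9998] q [ 0.263  0.282  1.72  -0.021  1.138  0.272]
```

>>> send_rows(motion=[-0.35,-0.2,0.5,0,0.8,0,0,1,0,0.8,0,0,1,0,0.8,0,0,0.7,0,0.8,0,0,0.3,0,0.8,0,0,0,0,0.8])

```text
time: 26.05
eef_pos: [0.585, 0.2598, 0.1211]
tcp_rot: [1.0, 0.0, 0.004, 0.009]
contact_force: [-0.4, 0.6, -0.8]
opening: 0.188
```

```bash
python3 -c "
from look import *
plan(.585,.26,.109)"
```

```text
t 26.05 pos [0.585  0.2598 0.1211] yaw 0.0004 tilt 0.0197 F [-0.45  0.6  -0.76] op 0.188 shift cm [-0.01 -0.05  1.21]
toolz [ 0.008  -0.0179 -0.9998] q [ 0.267  0.318  1.749 -0.022  1.071  0.277]
```

>>> send_rows(motion=[0,0,0.3,0,0.8,0,0,0.4,0,0.8,0,0,0.3,0,0.8,0,0,0,0,0.8,0,0,0,0,0.8])

```text
time: 26.55
eef_pos: [0.5855, 0.2596, 0.1105]
tcp_rot: [1.0, 0.0, 0.004, 0.009]
contact_force: [0.2, 0.3, -0.2]
opening: 0.183
```

```bash
python3 -c "
from look import *
plan(.585,.26,.1085)"
```

```text
t 26.55 pos [0.5855 0.2596 0.1105] yaw 0.0002 tilt 0.0198 F [ 0.17  0.33 -0.16] op 0.183 shift cm [-0.06 -0.05  0.2 ]
toolz [ 0.0087 -0.0178 -0.9998] q [ 0.267  0.331  1.754 -0.022  1.053  0.278]
```

>>> send_rows(motion=[0,0,0.15,0,0.8,0,0,0,0,0.8,0,0,0,0,1.9,0,0,0,0,2.2,0,0,0,0,2.8,0,0,0,0,3.6,0,0,0,0,4.2])

```text
time: 27.25
eef_pos: [0.5866, 0.2598, 0.1106]
tcp_rot: [1.0, 0.0, 0.006, 0.008]
contact_force: [-0.6, 0.1, 0.1]
opening: 0.492
```

```bash
python3 -c "
from look import *
plan(.585,.26,.1085)
look('tiny','e')"
```

```text
t 27.25 pos [0.5866 0.2598 0.1106] yaw 0.0002 tilt 0.0206 F [-0.57  0.08  0.08] op 0.492 shift cm [-0.16 -0.02  0.21]
toolz [ 0.0116 -0.017  -0.9998] q [ 0.267  0.332  1.753 -0.022  1.05   0.278]
scene tiny 0.65 [172.2, 291.9, 19.0, 24.1] top 0.105 mid 0.0615 upper [0.582  0.2603] lower [0.5752 0.2636] dz 0.013
side tiny 0.62 [303.6, 196.1, 9.2, 24.3] top 0.1398 mid 0.0963 upper [0.5867 0.2575] lower [0.585  0.2592] dz 0.022
```

View pics/escene.png

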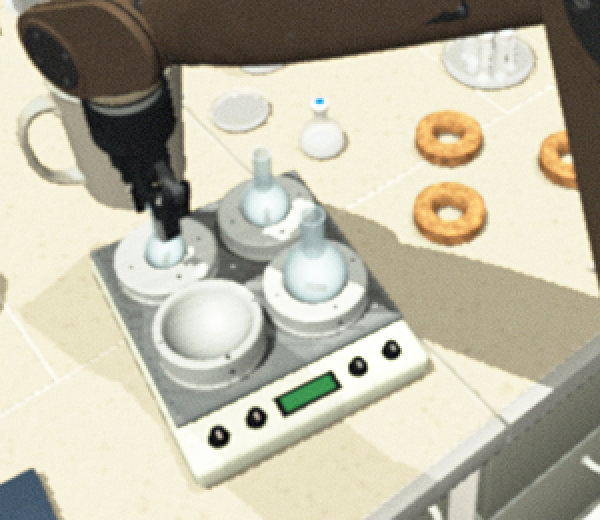

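View pics/eside.png

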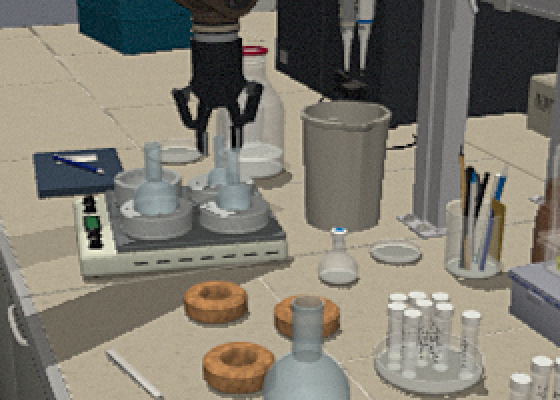

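The tiny flask is seated with its half-way point at 96.3 mm (expected 96.5). Last is the large flask.

>>> send_rows(motion=[0,0,-1,0,4.2,0,0,-2,0,4.2,0,0,-3.5,0,5,0,0,-3.5,0,6,0,0,-3.5,0,6,-0.8,3,-1,0,6,-0.8,4,0,0,6,-0.8,4,0,0,6,-0.8,4,0,0,6,-0.8,4,0,0,6,-0.8,4,0,0,6,-0.8,4,0,0,6])

```text
time: 28.65
eef_pos: [0.5288, -0.0118, 0.2761]
tcp_rot: [1.0, 0.005, 0.012, 0.009]
contact_force: [0.6, 0.6, 0.2]
opening: 0.703
```

```bash
python3 -c "
from look import *
plan(.4685,-.345,.2)"
```

```text
t 28.65 pos [ 0.5288 -0.0118  0.2761] yaw 0.0107 tilt 0.0296 F [0.55 0.61 0.21] op 0.703 shift cm [-6.56 33.12  8.03]
toolz [ 0.0241 -0.0172 -0.9996] q [-0.209 -0.086  1.897 -0.012  1.303 -0.216]
```

>>> send_rows(motion=[-0.8,4,0.3,0,6,-0.8,4,0.3,0,6,-0.8,4,0.3,0,6,-0.8,4,0.3,0,6,-0.8,4,0.3,0,6,-0.8,4,0.3,0,6,-0.7,3.2,0.3,0,6,-0.4,1.7,0.3,0,6,0,0.5,0,0,6,0,0,0,0,6])

```text
time: 29.65
eef_pos: [0.4685, -0.3237, 0.2667]
tcp_rot: [1.0, 0.002, 0.019, 0.013]
contact_force: [1.1, -0.1, 1.1]
opening: 0.702
```

```bash
python3 -c "
from look import *
plan(.4685,-.345,.2)
look('large','f')"
```

```text
t 29.65 pos [ 0.4685 -0.3237  0.2667] yaw 0.004 tilt 0.0452 F [ 1.08 -0.12  1.1 ] op 0.702 shift cm [-0.26  1.96  6.72]
toolz [ 0.0372 -0.0257 -0.999 ] q [-0.786  0.003  1.829  0.009  1.266 -0.792]
side large 0.97 [330.0, 278.2, 42.9, 70.9] top 0.1572 mid 0.0877 upper [ 0.4683 -0.3455] lower [ 0.4688 -0.345 ] dz 0.026
```

>>> send_rows(motion=[-0.1,0.8,0,0,6,-0.1,0.8,0.5,0,6,0,0.2,2,0,6,0,0,2.5,0,6,0,0,2,0,6,0,0,0.5,0,6,0,0,0,0,6])

```text
time: 30.55
eef_pos: [0.4717, -0.343, 0.1903]
tcp_rot: [1.0, 0.006, 0.02, 0.014]
contact_force: [-0.3, 0.5, 1.0]
opening: 0.701
```

```bash
python3 -c "
from look import *
plan(.4685,-.345,.118)
p,d=cams.read_camera('wrist'); save('w11',p)"
```

```text
t 30.55 pos [ 0.4717 -0.343   0.1903] yaw 0.0116 tilt 0.0484 F [-0.27  0.53  1.02] op 0.701 shift cm [-0.6  -0.01  7.21]
toolz [ 0.0394 -0.028  -0.9988] q [-0.807  0.097  1.874  0.01   1.123 -0.822]
```

View pics/w11.png

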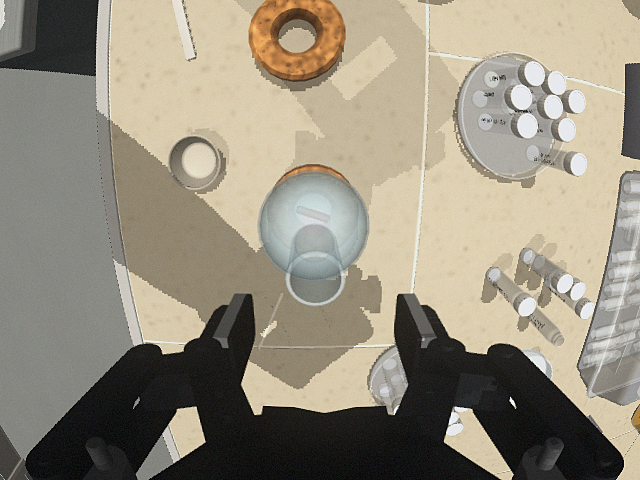

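The large flask's neck is at (315,278), lined up between the fingers at (240–405). I continue down with a small correction to the left.

>>> send_rows(motion=[-0.5,0,0.5,0.01,6,-0.1,0,1.5,0,6,0,0,1.5,0,6,0,0,1.5,0,6,0,0,1,0,6,0,0,0,0,6])

```text
time: 31.2
eef_pos: [0.4687, -0.3461, 0.1282]
tcp_rot: [1.0, 0.0, 0.021, 0.016]
contact_force: [0.0, -0.3, 0.5]
opening: 0.699
```

```bash
python3 -c "
from look import *
plan(.4685,-.345,.118)"
```

```text
t 31.2 pos [ 0.4687 -0.3461  0.1282] yaw 0.0008 tilt 0.0533 F [ 0.05 -0.28  0.45] op 0.699 shift cm [-0.06 -0.14  1.01]
toolz [ 0.0429 -0.0317 -0.9986] q [-0.814  0.164  1.922  0.011  1.003 -0.82 ]
```

>>> send_rows(motion=[0,-0.1,0.6,0,6,0,0,0.4,0,6,0,0,0,0,4,0,0,0,0,3,0,0,0,0,2,0,0,0,0,2,0,0,0,0,2,0,0,0,0,2], grip_force=60)

```text
time: 32.0
eef_pos: [0.4696, -0.3458, 0.1182]
tcp_rot: [1.0, 0.0, 0.022, 0.016]
contact_force: [-0.5, -0.2, -1.2]
opening: 0.338
```

>>> send_rows(motion=[0,0,-0.5,0,2,0,0,-1,0,2,0,0,-1.5,0,2,0,0,-1.5,0,2,0,0,0,0,2])

```text
time: 32.5
eef_pos: [0.4679, -0.3442, 0.1674]
tcp_rot: [1.0, 0.0, 0.022, 0.017]
contact_force: [-0.0, -1.0, -0.2]
opening: 0.339
```

```bash
python3 -c "
from look import *
plan(.476,.2765,.3)
look('large','g')"
```

```text
t 32.5 pos [ 0.4679 -0.3442  0.1674] yaw 0.0012 tilt 0.0558 F [-0.04 -1.01 -0.18] op 0.339 shift cm [  1.48 -61.6  -15.26]
toolz [ 0.0448 -0.0332 -0.9984] q [-0.813  0.112  1.902  0.011  1.073 -0.819]
side large 0.82 [328.9, 253.5, 48.1, 73.7] top 0.2047 mid 0.1352 upper [ 0.4658 -0.3433] lower [ 0.4662 -0.3428] dz 0.027
```

View pics/gside.png

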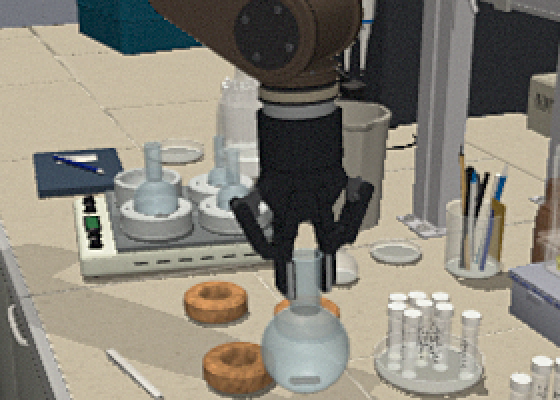

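>>> send_rows(motion=[0,-0.5,-2,0,2,0,-1,-3,0,2,0,-2,-3,0,2,0,-3,-3,0,2,0,-3,-3,0,2,0,-3.5,-2,0,2,0,-3.5,-0.5,0,2,0,-3.5,-0.5,0,2,0,-3.5,-0.5,0,2,0,-3.5,-0.5,0,2,0,-3.5,-0.5,0,2,0,-3,-0.5,0,2])

```text
time: 33.9
eef_pos: [0.4557, 0.0083, 0.3416]
tcp_rot: [1.0, -0.005, 0.012, 0.007]
contact_force: [1.0, -0.6, -2.0]
opening: 0.335
```

```bash
python3 -c "
from look import *
plan(.476,.2765,.32)"
```

```text
t 33.9 pos [0.4557 0.0083 0.3416] yaw -0.0092 tilt 0.0275 F [ 1.02 -0.56 -1.98] op 0.335 shift cm [  1.73 -26.87   1.85]
toolz [ 0.024  -0.0135 -0.9996] q [-0.2   -0.297  1.96  -0.008  1.453 -0.19 ]
```

>>> send_rows(motion=[0.1,-3.2,-0.4,-0.01,2,0.2,-3.5,-0.4,0,2,0.2,-3.5,-0.4,0,2,0.3,-3.5,-0.4,0,2,0.3,-3.5,-0.4,0,2,0.3,-3.2,0,0,2,0.3,-2,0,0,2,0.2,-1,0,0,2,0,0,0,0,2])

```text
time: 34.8
eef_pos: [0.4705, 0.2557, 0.3513]
tcp_rot: [1.0, 0.003, 0.006, 0.008]
contact_force: [0.5, 0.4, -1.8]
opening: 0.336
```

```bash
python3 -c "
from look import *
plan(.476,.2765,.155)"
```

```text
t 34.8 pos [0.4705 0.2557 0.3513] yaw 0.0069 tilt 0.0191 F [ 0.48  0.41 -1.79] op 0.336 shift cm [ 0.33 -2.37 19.6 ]
toolz [ 0.0117 -0.0151 -0.9998] q [ 0.317 -0.095  1.771 -0.018  1.459  0.312]
```

>>> send_rows(motion=[0.2,-1,0,0,2,0.1,-0.8,1,0,2,0,0,2,0,2,0,0,3,0,2,0,0,3,0,2,0,0,2,0,2,0,0,1,0,2,0,0,0,0,2])

```text
time: 35.6
eef_pos: [0.4757, 0.2692, 0.2234]
tcp_rot: [1.0, -0.0, 0.005, 0.008]
contact_force: [0.3, 0.2, -1.1]
opening: 0.34
```

```bash
python3 -c "
from look import *
plan(.476,.2765,.155)
look('large','i')"
```

```text
t 35.6 pos [0.4757 0.2692 0.2234] yaw -0.0006 tilt 0.02 F [ 0.26  0.23 -1.07] op 0.34 shift cm [-0.04 -0.85  6.82]
toolz [ 0.0106 -0.0169 -0.9998] q [ 0.338  0.01   1.902 -0.021  1.226  0.346]
scene large 0.76 [176.7, 267.8, 51.2, 69.2] top 0.254 mid 0.1845 upper [0.4729 0.2683] lower [0.4731 0.2688] dz 0.03
side large 0.64 [256.7, 159.5, 30.2, 44.4] top 0.265 mid 0.1955 upper [0.4763 0.2693] lower [0.4763 0.2698] dz 0.027
```

View pics/iscene.png

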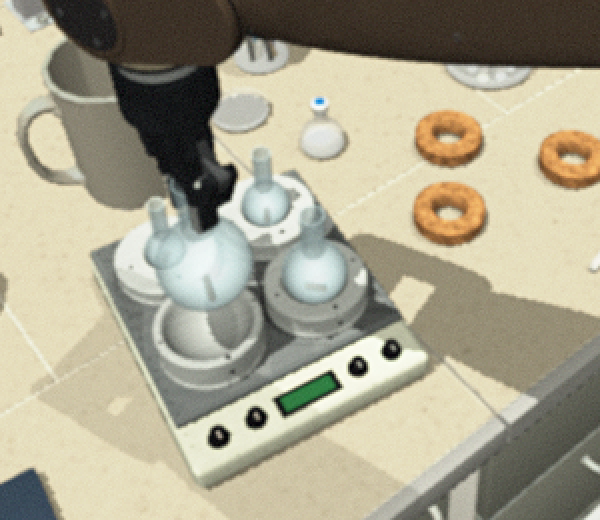

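The large flask hangs over its block and the neighbours are clear. I lower it.

>>> send_rows(motion=[0,-0.7,0.3,0,2,0,0,1,0,2,0,0,1.5,0,2,0,0,1.2,0,2,0,0,0.6,0,2,0,0,0,0,2])

```text
time: 36.4
eef_pos: [0.4798, 0.2779, 0.1801]
tcp_rot: [1.0, 0.0, 0.011, 0.006]
contact_force: [-0.6, 0.3, -1.4]
opening: 0.338
```

```bash
python3 -c "
from look import *
plan(.476,.2765,.154)"
```

```text
t 36.4 pos [0.4798 0.2779 0.1801] yaw 0.0004 tilt 0.0254 F [-0.57  0.33 -1.36] op 0.338 shift cm [-0.43  0.1   2.6 ]
toolz [ 0.022  -0.0127 -0.9997] q [ 0.351  0.063  1.929 -0.022  1.133  0.36 ]
```

>>> send_rows(motion=[-0.4,0.1,0.3,0,2,0,0,0.7,0,2,0,0,0.7,0,2,0,0,0.3,0,2,0,0,0,0,2,0,0,0,0,2])

```text
time: 37.0
eef_pos: [0.4761, 0.2764, 0.1584]
tcp_rot: [1.0, 0.0, 0.011, 0.006]
contact_force: [0.9, 0.1, -1.5]
opening: 0.339
```

```bash
python3 -c "
from look import *
plan(.476,.2765,.154)
look('large','j')"
```

```text
t 37.0 pos [0.4761 0.2764 0.1584] yaw 0.0002 tilt 0.0257 F [ 0.92  0.12 -1.52] op 0.339 shift cm [-0.02 -0.01  0.44]
toolz [ 0.0225 -0.0126 -0.9997] q [ 0.351  0.079  1.955 -0.022  1.091  0.361]
scene large 0.71 [176.7, 297.1, 49.4, 64.5] top 0.1923 mid 0.1228 upper [0.4721 0.2757] lower [0.4732 0.2762] dz 0.031
side large 0.56 [255.7, 180.6, 31.7, 38.5] top 0.1981 mid 0.1286 upper [0.4749 0.2758] lower [0.4762 0.2766] dz 0.025
```

>>> send_rows(motion=[0,0,0.3,0,2,0,0,0.15,0,2,0,0,0,0,2,0,0,0,0,2])

```text
time: 37.6
eef_pos: [0.477, 0.2765, 0.1546]
tcp_rot: [1.0, 0.0, 0.012, 0.006]
contact_force: [0.8, 0.2, -0.4]
opening: 0.333
```

```bash
python3 -c "
from look import *
plan(.476,.2765,.153)"
```

```text
t 37.6 pos [0.477  0.2765 0.1546] yaw 0.0003 tilt 0.0276 F [ 0.82  0.25 -0.41] op 0.333 shift cm [-0.1  -0.    0.15]
toolz [ 0.0248 -0.0121 -0.9996] q [ 0.35   0.084  1.957 -0.023  1.081  0.361]
```

>>> send_rows(motion=[0,0,0.1,0,2,0,0,0,0,3.2,0,0,0,0,3.5,0,0,0,0,4,0,0,0,0,4.8,0,0,0,0,5.2,0,0,0,0,5.2])

```text
time: 38.3
eef_pos: [0.4781, 0.277, 0.1553]
tcp_rot: [1.0, 0.0, 0.014, 0.005]
contact_force: [-0.9, -0.2, -0.4]
opening: 0.61
```

```bash
python3 -c "
from look import *
plan(.476,.2765,.153)
look('large','k')"
```

```text
t 38.3 pos [0.4781 0.277  0.1553] yaw 0.0003 tilt 0.03 F [-0.94 -0.21 -0.36] op 0.61 shift cm [-0.22  0.05  0.22]
toolz [ 0.0279 -0.0109 -0.9996] q [ 0.351  0.084  1.956 -0.022  1.079  0.361]
scene large 0.72 [178.9, 302.3, 46.9, 57.8] top 0.1789 mid 0.1094 upper [0.4732 0.2722] lower [0.4759 0.2752] dz 0.034
side large 0.97 [257.4, 178.8, 30.7, 41.1] top 0.1929 mid 0.1234 upper [0.4775 0.2722] lower [0.4774 0.2738] dz 0.025
```

View pics/kscene.png

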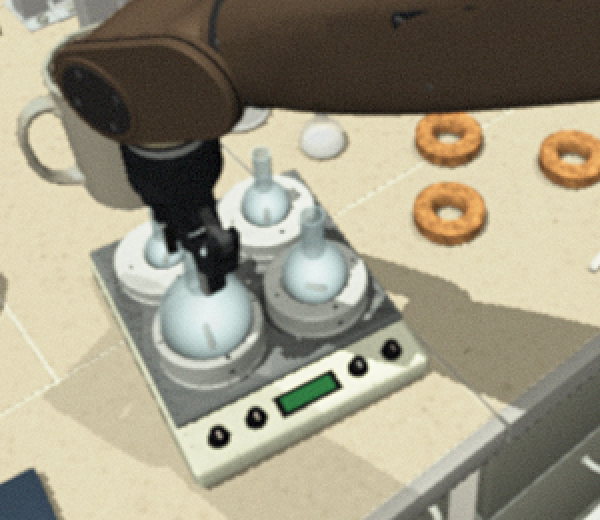

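>>> send_rows(motion=[0,0,-1,0,5.5,0,0,-2,0,5.5,0,0,-3,0,5.5,0,0,-3.5,0,5.5,0,0,-3.5,0,5.5,0,2,-1,0,5.5,0,4,0,0,5.5,0,4,0,0,5.5,0,4,0,0,5.5,0,4,0,0,5.5,0,4,0,0,5.5,0,4,0,0,5.5])

```text
time: 39.7
eef_pos: [0.4745, 0.0143, 0.3145]
tcp_rot: [1.0, 0.006, 0.02, 0.005]
contact_force: [0.5, -0.6, 0.2]
opening: 0.645
```

>>> send_rows(motion=[0,4,0,0,5.5,0,4,0,0,5.5,0,4,0,0,5.5,0,4,0,0,5.5,0,4,0,0,5.5,0,4,0,0,5.5,0,4,0,0,5.5,0,2,0,0,5.5,0,0,0,0,5.5,0,0,0,0,5.5])

```text
time: 40.7
eef_pos: [0.4746, -0.3029, 0.3281]
tcp_rot: [1.0, 0.002, 0.025, 0.008]
contact_force: [-0.3, 0.4, 0.5]
opening: 0.646
```

```bash
python3 -c "
from look import *
plan(.476,-.1,.3)
for i,k in enumerate(H): look(k,'z'+k)
for c in ['scene','side']:
    p,d=cams.read_camera(c); C=cloud(c,d)
    r=spotter.trace('stoppered_flask_mid',c)[:1]
    for r in r: print(c,'stop',r['conf'],np.median(C[r['mask']&(d>0)],0).round(4))
"
```

```text
t 40.7 pos [ 0.4746 -0.3029  0.3281] yaw 0.0041 tilt 0.0536 F [-0.26  0.43  0.52] op 0.646 shift cm [  0.08 -20.33   2.48]
toolz [ 0.051  -0.0165 -0.9986] q [-0.759 -0.05   1.771  0.024  1.373 -0.766]
scene tiny 0.96 [173.6, 279.1, 17.0, 36.8] top 0.1396 mid 0.0961 upper [0.583  0.2596] lower [0.5844 0.2588] dz 0.022
side tiny 0.47 [302.3, 193.8, 11.6, 29.6] top 0.1417 mid 0.0982 upper [0.5851 0.2578] lower [0.5851 0.2587] dz 0.022
scene small 0.67 [222.3, 256.7, 24.7, 33.7] top 0.1494 mid 0.0999 upper [0.5658 0.1502] lower [0.5673 0.1503] dz 0.022
side small 0.56 [308.3, 201.6, 15.0, 34.4] top 0.1517 mid 0.1022 upper [0.5688 0.1497] lower [0.5688 0.1504] dz 0.022
scene medium 0.8 [242.0, 283.0, 32.6, 50.2] top 0.1657 mid 0.1087 upper [0.4571 0.1677] lower [0.4587 0.1672] dz 0.022
side medium 0.69 [265.4, 202.6, 22.8, 36.7] top 0.168 mid 0.111 upper [0.4595 0.1674] lower [0.4602 0.1679] dz 0.023
scene large 0.69 [176.4, 292.9, 52.0, 66.8] top 0.1908 mid 0.1213 upper [0.4749 0.2731] lower [0.4761 0.2738] dz 0.024
side large 0.7 [256.0, 218.4, 33.2, 12.0] top 0.086 mid 0.0165 upper [0.4494 0.2585] lower [0.444  0.2668] dz 0.019
scene stop 0.88 [0.6568 0.0178 0.0299]
side stop 0.53 [ 0.6622 -0.0027  0.0294]
```

View pics/zlargescene.png

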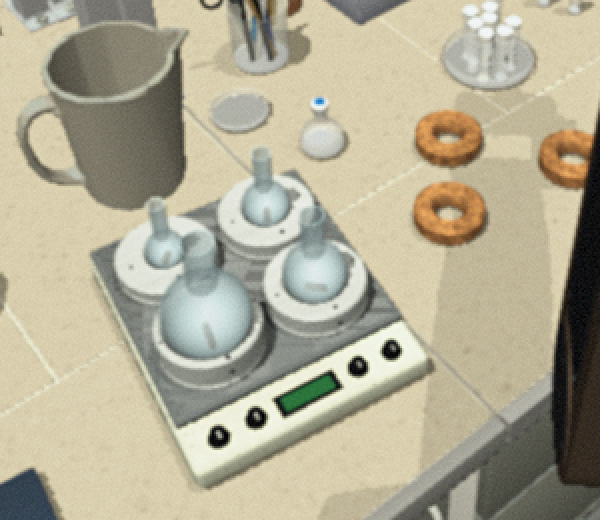

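View pics/zlargeside.png

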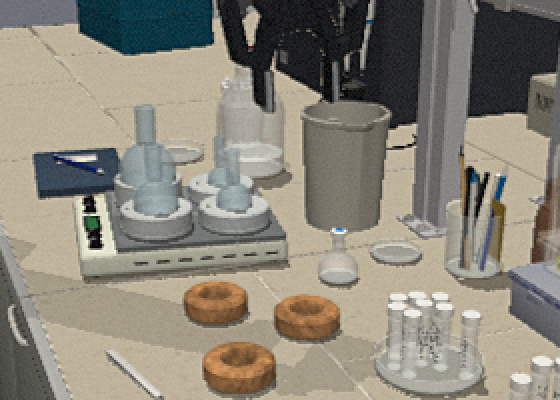

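All four flasks read as seated and upright, and the stoppered flask has not moved.

```bash
python3 -c "
from m import *
s=ctrl.get_state(); print(s['time'],abs(s['dq']).max())
print(workorder.sign_off())"
```

```text
41.7 0.0021934240399011915
the job is handed in; nothing more can be done
None
```

All four open flasks are released in their matching heating blocks, and I handed the job in at 41.7 s of the 104 s allowed. No verdict was reported, so these are my own final camera checks:

| Flask | Half-way point height, seated height in brackets (mm) | Distance from block axis (mm) |
|---|---|---|
| Tiny | 96–98 (96.5) | about 2 |
| Small | 100–102 (102.5) | about 2 |
| Medium | 109–111 (110) | about 1 |
| Large | 121, or 123 just after release (122.5) | 3–4 |

- **Necks:** all read within about 0.1 rad of vertical.
- **Stoppered flask:** its measured position is within 3 mm of where it stood, which is within the measurement noise.
- **Arm:** it is parked clear of everything, with the gripper open. The wrist force stayed at a few newtons in every reading.

**Checks that disagreed:**
- The side camera's last reading of the large flask was unusable: the network marked only part of it. I relied on the scene camera, the pictures, and the side reading just after release.
- While the gripper blocked the view, the scene camera gave heights that were too low for the tiny and large flasks. They read as expected once the view was clear.
- The scene camera reads up to 2.5 mm lower than the side camera.
- The tool drifted up to about 0.055 rad off vertical during the moves. This left no visible lean in the seated flasks.

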